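Stack the keyed bamboo trays on the charging dock

ROBOT

A 6-joint arm with a two-finger parallel gripper is mounted at the origin on the work surface. World frame = base frame: x ahead of the robot, y to its left, z up, the work surface at z = 0. Lengths are in mm, angles in rad, forces in N, time in s.
With the tool pointing down it reaches from about 350 to 975 mm from the base axis. Payload 7.1 kg.
Tool frame: the origin (TCP) lies between the finger pads; the fingertips stand 19 mm ahead of it and the grasp point (between the pads) is the TCP (ctrl.finger_overhang is the distance from the TCP to the fingertips, in mm); z points along the fingers, y is the line along which they close (so a half turn about z gives the same grasp; the last joint's range is limited). The gripper opens to 88 mm and grips with 3 to 60 N. Pads are 20 mm wide; open, the fingers measure 115 mm over their backs; the gripper's body (75 mm by 178 mm) begins 61 mm behind the grasp point.
Start: joints at [-1.191, 0.423, 1.63, -0, 1.089, -0.019], TCP at [242.711, -575.931, 241.675] pointing down, gripper open.
Joint ranges: [-3, 3], [-0.9, 2.11], [0.09, 2.58], [-1.31, 4.45], [0.11, 2.69], [-2.54, 2.54]. Speed limits (rad/s): [2.39, 2.39, 3.01, 3.14, 3.14, 3.14].

INTERFACE

Orientations are given as a rotation vector (axis times angle).
In Python, from workcell import ctrl gives the robot as it stands. The module is installed in compiled form; this text tells all that it offers.
- The arm moves only by the tool arm_command, never from a script. Its argument "rows" is one flat list of numbers, 7 for each row, row after row: the turn, a rotation vector about the tool's x, y, z scaled (see below), then the shift along the tool's x, y, z scaled (see below), then the opening, from -1 (shut) to 1 (fully open). A call has 1 to 5 rows; each row is the pose to reach, as a shift and turn from the pose commanded when the call began, along the tool's axes at that moment, turning the shorter way round; what a row does not reach only later rows make up. The controller multiplies each number of a shift by 80 mm and each number of a turn by 180 degrees. A row lasts 1/10 s, in which the tool goes at most 50 mm and 8.59 degrees, less where a joint would pass 70% of its speed; a pose out of reach is approached as far as the arm can. A call with a number of a shift or a turn outside -1 to 1 is refused whole. A call with a gripper value outside its range is refused whole. The fingers move at their own pace and stop on an object; the grip force is fixed at half the most. Time passes only in rows, so rows that repeat a pose let the fingers close. It gives the time, the measured TCP pose, the force, the opening and the grip force at its end, in the units of the state.
- ctrl.get_obs(): the state, without advancing time (a new reading comes with each control period).
- ctrl.get_image(name): name is "scene" or "top" or "wrist"; returns (picture, depth): 384x512x3 uint8, red, green, blue; 384x512 float32, mm along the optical axis (not along the pixel's ray), 0 where there is no reading.
- ctrl.camera_params(name): a dict with "camera_matrix" (3x3 intrinsics, pixels), "k1" (the pictures are not rectified: a ray, as slopes to the right and down, at radius r is drawn at 1 + k1 r^2 times it, then the intrinsics apply), "world_to_cam" (4x4, takes a point from world to camera coordinates); the wrist camera has in their place "tool_from_camera" (4x4, takes a point from camera to tool coordinates, whose origin is the TCP and whose axes are the flange's). Camera axes: x right, y down, z forward; pixel columns grow to the right and rows downward; lengths in mm; the calibration is good to about 2 mm. A picture is of the moment at which its call begins: read the wrist's pose just before it. camera_params takes no time and is no camera call.
- ctrl.close_job(): hands the job in; it is judged then, once.
The state is a dict: "t": time; "qpos": joint angles; "qvel": joint speeds; "joint_torque": joint torques, N m; "ee_pos": TCP position; "orientation": TCP orientation; "ft_force": force on the tool from outside, world axes, zero at the start; "moment": the same for the moment, N m; "width": finger opening in mm; "grasp_force": force on a finger pad.
Only numpy, scipy, OpenCV 4.12 (cv2) and the standard library are available. Lean on these libraries where they do the work, as an engineer would, in place of code of your own. Each camera call takes 0.05 s, during which the arm holds its last target. There are 200 camera calls.

TASK

Turn the charging dock's mode wheel until its off mark (the single dot) stands in the middle of the window. With the dock off, stack all the loose bamboo trays on the dock's stacking place, upright, each seated fully down with its wide and narrow notches over the wide and narrow keys below, in any order. Only then turn the wheel until the middle setting (one bar) stands in the middle of the window, and leave the stapler, pill case, carabiner and fob alone.

Things in the scene. Friction and masses are not known exactly. Their poses are not given: they have to be found in the camera images.
- dock: fixed charging dock: a bamboo plinth 170 x 270 mm, 30 mm high. Origin on the axis of the stacking place, at table level; z up. The plinth reaches from -85 to +85 mm in x and from -225 to +45 mm in y; the mode wheel turns on it about x = 0, y = -155 mm. The finished stack of four stands 198 mm above the table, keys included
- seat (a point): centre of the stacking place, on the dock's top, 30 mm above the table; axes of the dock. A black inlay of 140 x 60 mm (long in x) marks it. Two keys stand 8 mm up from it: a WIDE one (30 mm in y) at x = +63 mm, a NARROW one (12 mm in y) at x = -63 mm, each 10 mm long in x, their upper halves 2 mm narrower a side
- wheel (a joint): mode wheel (rad), grows clockwise seen from above. What shows in the window: 0 = off (single round dot), 0.70 = middle setting (one bar), 1.40 = highest setting (two bars); between these, part of a mark or plain white. No clicks: friction (about 0.04 N m) holds it where it is left. Stops at -0.25 and 1.65. Starts between 0.5 and 1.45
- wheel_grip (a point): black grip bar of the mode wheel, 40 mm long, 12 mm thick. Point on the turning axis, 64 mm above the table (bar top 73 mm, cover top 42 mm, dock top 30 mm). Its x axis lies along the bar to the end with a white line, z up; it turns with the wheel. At the middle setting it points to the window, the dock's +x
- window (a point): centre of the only window (24 mm in x, 30 mm in y) in the wheel's fixed square grey cover (132 mm wide), 42 mm above the table, 47 mm from the wheel's axis along the dock's +x; the white wheel (120 mm across) below shows its black marks through it
- tray1_c (a point): centre (20 mm above the underside) of a loose bamboo tray 140 mm long (x), 60 mm wide (y), 40 mm high without its keys, open on top, side walls 6 mm, end walls 14.5 mm, floor 10 mm, 0.15 to 0.31 kg; easily held across its 60 mm width. Seated, it lies flat on what is below, and each tray adds 40 mm to the stack. All trays are alike; three or four are present
- tray1_wide (a point): middle of the top of the wide key of tray1 (x = +63 mm, y = 0, 48 mm above its underside)
- tray1: tray1 as a whole; origin at the centre of its underside, axes as its centre point. On its end walls stand keys like the dock's, 8 mm high: WIDE at x = +63 mm, NARROW at x = -63 mm. Under its ends, open to the end faces, are notches 10 mm high, 14.5 mm long: 35 mm wide at +x, 17 mm wide at -x, so about 2.5 mm of play each way
- tray2_c (a point): the same point of another such tray, identical to tray1
- tray2_wide (a point): middle of the top of the wide key of tray2 (x = +63 mm, y = 0, 48 mm above its underside)
- tray2: tray2 as a whole; origin at the centre of its underside, axes as its centre point. Keys and notches as tray1
- tray3_c (a point): the same point of another such tray, identical to tray1
- tray3_wide (a point): middle of the top of the wide key of tray3 (x = +63 mm, y = 0, 48 mm above its underside)
- tray3: tray3 as a whole; origin at the centre of its underside, axes as its centre point. Keys and notches as tray1
- tray4_c (a point): the same point of another such tray, identical to tray1
- tray4_wide (a point): middle of the top of the wide key of tray4 (x = +63 mm, y = 0, 48 mm above its underside)
- tray4: tray4 as a whole; origin at the centre of its underside, axes as its centre point. Keys and notches as tray1
- stapler: small black stapler 115 mm long, to be left alone; origin under its middle
- pill_case: flask-shaped stainless steel pill case 75 mm long, to be left alone; origin under its middle
- carabiner: steel carabiner 80 mm long, to be left alone; origin under its middle
- fob: purple plastic fob 40 mm long, to be left alone; origin under its middle
Mind the look-alikes: they are no part of the job. Leave any green look-alike of the tray1 alone. Leave any red look-alike of the tray4 alone.

How it is judged:
By the outcome, as a careful person would: the job done as asked, in the order asked, and still so for the second after the job is handed in, with the robot touching nothing.
Of tray1, tray2, tray3, tray4 only 3 to 4 are there at a start; the rules pass over those that are not, and their reading is None.
At some moment in a run one of tray1, tray2, tray3, tray4 may be knocked a few centimetres aside while the robot is not near it.
Once in a run the grip may slacken for a moment while it holds something.
It also fails if it takes over 208 s, if anything falls off the work surface, if the arm or the gripper's body presses on something with over 40 N, if the wrist force passes 120 N, or if a joint passes its speed limit or range.

## Working session

There is one attempt and no reset: what is moved stays moved. The work goes in short steps, Python scripts to look and compute and a tool call to move; the robot and the scene stay as the last step left them, time stands still between calls to the robot, and variables do not carry over. Pictures are saved under pics/ and viewed, at most 14 in all, crops included, and the job is handed in when it is done.

Besides the shell and the picture viewer there is one more tool, called after "Call:" by a JSON object that holds its "op" and its "data". arm_command: Moves the arm, as the interface text tells. Shifts and turns lie within -1 to 1; 1 stands for 80 mm of shift or 180 degrees of turn. Its arguments: {"type":"object","properties":{"rows":{"type":"array","items":{"type":"number"}}},"required":["rows"]}

```bash
mkdir -p pics
cat > h.py <<'E'
import numpy as np, cv2
from scipy.spatial.transform import Rotation as R
from workcell import ctrl
def T_tool():
    o=ctrl.get_obs(); T=np.eye(4); T[:3,:3]=R.from_rotvec(o["orientation"]).as_matrix(); T[:3,3]=o["ee_pos"]; return T
def grab(n):
    p=ctrl.camera_params(n)
    if n=="wrist": C=T_tool()@np.array(p["tool_from_camera"])
    else: C=np.linalg.inv(np.array(p["world_to_cam"]))
    im,d=ctrl.get_image(n)
    return im,d,(np.array(p["camera_matrix"]),p["k1"],C)
def slopes(uv,cam):
    K,k,C=cam; uv=np.asarray(uv,float).reshape(-1,2)
    return cv2.undistortPoints(uv.reshape(-1,1,2),K,np.array([k,0,0,0,0.])).reshape(-1,2)
def onplane(uv,z,cam):
    s=slopes(uv,cam); C=cam[2]
    r=np.c_[s,np.ones(len(s))]@C[:3,:3].T
    t=(z-C[2,3])/r[:,2]
    return C[:3,3]+r*t[:,None]
def cloud(d,cam):
    v,u=np.mgrid[:d.shape[0],:d.shape[1]]
    s=slopes(np.c_[u.ravel(),v.ravel()],cam); z=d.ravel()
    P=np.c_[s*z[:,None],z]@cam[2][:3,:3].T+cam[2][:3,3]
    P[z<=0]=np.nan
    return P.reshape(*d.shape,3)
def save(n,im): cv2.imwrite("pics/"+n+".png",im[:,:,::-1])
def rel(pos,rv=None):
    "shift/turn numbers of a target in tool axes (commanded ~ measured)"
    T=T_tool(); s=T[:3,:3].T@(np.array(pos)-T[:3,3])/80
    t=[0,0,0] if rv is None else (R.from_matrix(T[:3,:3]).inv()*R.from_rotvec(rv)).as_rotvec()/np.pi
    return np.round(t,4),np.round(s,4)
E
python3 - <<'E'
from h import *
a,da,ca=grab("top"); b,db,cb=grab("scene")
save("top0",a); save("scene0",b)
np.savez("top0.npz",a=a,d=da,K=ca[0],k=ca[1],C=ca[2])
o=ctrl.get_obs(); print(o, ctrl.finger_overhang)
print(ca); print(cb[2]); print(ctrl.camera_params("wrist"))
E
```

```text
{'t': 0.1, 'qpos': array([-1.19100562e+00,  4.23751825e-01,  1.63056248e+00, -1.57080295e-06,
        1.08859105e+00, -1.90063144e-02]), 'qvel': array([-2.20835772e-05, -9.18566112e-04, -4.14326798e-03,  1.15615840e-03,
        2.63617719e-04,  1.20444405e-03]), 'joint_torque': array([ 6.51127793e-04, -5.45615602e+01, -2.74325305e+01,  6.44915015e-02,
        1.87644130e-02, -2.05744431e-05]), 'ee_pos': array([ 242.54777025, -575.53208478,  241.00735117]), 'orientation': array([-3.07807900e+00, -6.22031400e-01,  3.71948862e-04]), 'ft_force': array([-1.05408033,  0.08255723, -0.87410698]), 'moment': array([0.01425564, 0.01687366, 0.04287336]), 'grasp_force': 0.0, 'width': 87.8589729092449} 19.0
(array([[386.21056155,   0.        , 252.42578031],
       [  0.        , 386.21056155, 194.31157518],
       [  0.        ,   0.        ,   1.        ]]), -0.07471131051182779, array([[ 6.08373359e-03, -9.89905701e-01,  1.41596930e-01,
         3.31127040e+02],
       [-9.99958508e-01, -5.06220094e-03,  7.57346636e-03,
        -9.07842990e+00],
       [-6.78022542e-03, -1.41637130e-01, -9.8989
[... 254 characters left out ...]
2]
 [ 2.73184827e-03 -7.68712666e-01 -6.39588441e-01  8.29143846e+02]
 [ 0.00000000e+00  0.00000000e+00  0.00000000e+00  1.00000000e+00]]
{'camera_matrix': array([[289.65901089,   0.        , 254.11905527],
       [  0.        , 289.65901089, 189.88429391],
       [  0.        ,   0.        ,   1.        ]]), 'k1': -0.06311298545561876, 'tool_from_camera': array([[-7.65381995e-04, -9.56005072e-01, -2.93349138e-01,
         8.08882181e+01],
       [ 9.99999475e-01, -5.31741874e-04, -8.76203921e-04,
         5.20757188e-02],
       [ 6.81669373e-04, -2.93349654e-01,  9.56004977e-01,
        -1.44107223e+02],
       [ 0.00000000e+00,  0.00000000e+00,  0.00000000e+00,
         1.00000000e+00]])}
```

View pics/top0.png

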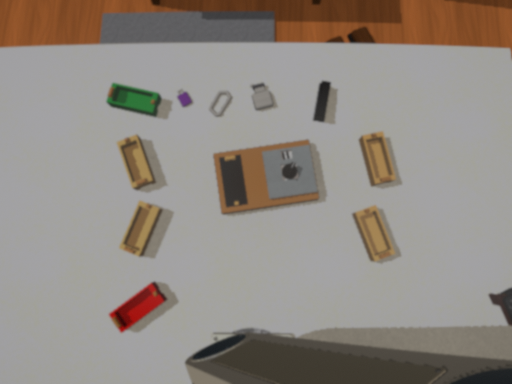

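View pics/scene0.png

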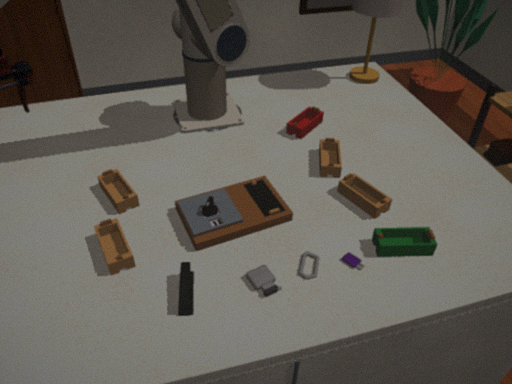

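The top view shows four bamboo trays near (137,161), (141,228), (378,158) and (374,234). The dock is at (266,177), with its inlay at (232,181), the wheel at (290,171) and the window at (288,155). The green look-alike is at (134,99) and the red one at (138,306).

```bash
cat > m.py <<'E'
from h import *
def rect(pts):
    (c,s,a)=cv2.minAreaRect(pts.astype(np.float32))
    if s[0]<s[1]: s=(s[1],s[0]); a+=90
    return np.array(c),s,(a+90)%180-90
def comps(P,mask,minpx=40):
    n,l,st,_=cv2.connectedComponentsWithStats(mask.astype(np.uint8),connectivity=8)
    return [l==i for i in range(1,n) if st[i,4]>=minpx]
E
python3 - <<'E'
from m import *
f=np.load("top0.npz"); cam=(f["K"],float(f["k"]),f["C"]); P=cloud(f["d"],cam); a=f["a"]
hsv=cv2.cvtColor(a,cv2.COLOR_RGB2HSV)
z=P[...,2]; print("table z",np.nanmedian(z[100:300,30:100]),np.nanstd(z[120:160,330:350]))
m=(z>15)&(z<120)&(P[...,0]>230)
for c in comps(P,m):
    q=P[c]; cen,s,ang=rect(q[:,:2]); 
    v,u=np.nonzero(c)
    out=[]
    if 100<s[0]<190 and s[1]<100:
        d=np.array([np.cos(np.radians(ang)),np.sin(np.radians(ang))])
        x=(q[:,:2]-cen)@d; y=(q[:,:2]-cen)@np.array([-d[1],d[0]])
        k=(q[:,2]>44.5)
        for sg in(1,-1):
            kk=k&(sg*x>45); out.append((kk.sum(),np.round(np.ptp(y[kk]),0) if kk.any() else 0))
    print(np.round([u.mean(),v.mean()]),"hsv",np.round(hsv[c].mean(0)),cen.round(1),np.round(s),round(ang,1),"zmax",np.round(np.percentile(q[:,2],98)),out)
save("crop0",cv2.resize(a[130:225,200:330],None,fx=6,fy=6,interpolation=cv2.INTER_CUBIC)[:600,:800])
E
```

```text
table z -1.3019903865872493 2.0047965251943554
[323.  98.] hsv [19. 12. 45.] [ 753.8 -197.9] [109.  26.] -11.3 zmax 48.0 [(np.int64(0), 0), (np.int64(14), np.float64(17.0))]
[133.  98.] hsv [ 58. 103.  90.] [756.7 342.8] [144.  64.] 75.5 zmax 47.0 [(np.int64(24), np.float64(23.0)), (np.int64(11), np.float64(11.0))]
[262.  97.] hsv [ 21.  17. 129.] [771.7 -24.5] [74. 52.] 11.7 zmax 21.0 []
[377. 157.] hsv [ 17. 113. 129.] [ 585.3 -348.1] [142.  64.] 11.9 zmax 47.0 [(np.int64(11), np.float64(10.0)), (np.int64(25), np.float64(27.0))]
[135. 161.] hsv [ 18. 104. 126.] [571.2 326. ] [143.  63.] 22.3 zmax 48.0 [(np.int64(9), np.float64(8.0)), (np.int64(30), np.float64(27.0))]
[265. 176.] hsv [ 33.  66. 112.] [532.2 -36.6] [270. 171.] -81.0 zmax 45.0 []
[139. 229.] hsv [ 18. 107. 128.] [385.9 303. ] [139.  63.] -22.3 zmax 48.0 [(np.int64(7), np.float64(6.0)), (np.int64(32), np.float64(28.0))]
[374. 233.] hsv [ 17. 109. 134.] [ 377.  -329.4] [140.  63.] 21.2 zmax 48.0 [(np.int64(10), np.float64(9.0)), (np.int64(29), np.float64(24.0))]
[151. 285.] hsv [  1. 155. 135.] [236.3 268.6] [24. 12.] -89.4 zmax 42.0 []
```

View pics/crop0.png

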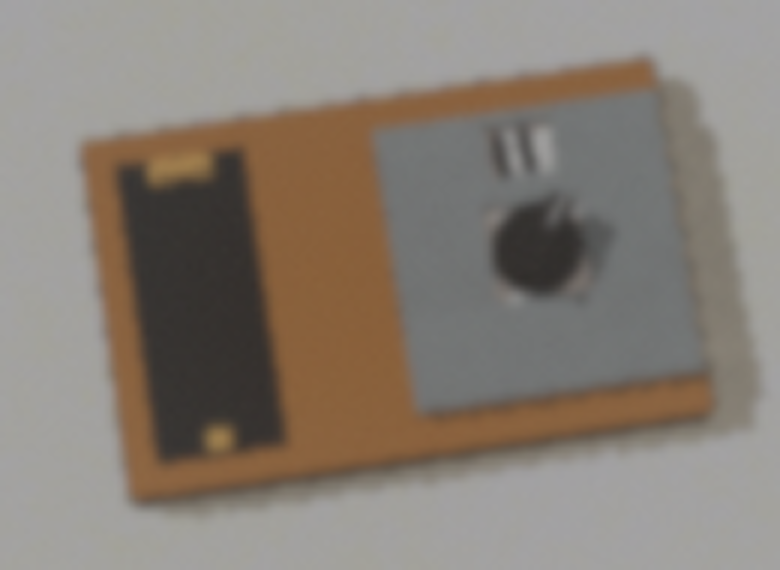

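```bash
cat > p.py <<'E'
from m import *
def pose():
    T=T_tool(); return T[:3,3], np.degrees(np.arctan2(T[1,0],T[0,0]))
def plan(*wps,start=None):
    "wps: (x,y,z,yaw deg of tool x); prints per call turn_z, shifts, rows needed"
    p,y=start or pose(); print("from",p.round(1),round(y,1))
    for w in wps:
        g=np.array(w[:3],float); dy=w[3]-y
        for n in range(1,30):
            a,yy,ok,out=p,y,True,[]
            for i in range(n):
                b=p+(g-p)*(i+1)/n; c,s=np.cos(np.radians(yy)),np.sin(np.radians(yy))
                d=b-a; sh=np.array([c*d[0]+s*d[1], s*d[0]-c*d[1], -d[2]])/80
                t=-dy/n/180; k=max(np.linalg.norm(d)/50,abs(t)*180/8.59)
                ok&=bool(abs(sh).max()<=1 and k<=5); out.append((t,sh,k)); a=b; yy+=dy/n
            if ok: break
        print("to",w)
        for t,sh,k in out: print("  tz %.3f  s %.3f %.3f %.3f  rows %.1f"%(t,*sh,k))
        p,y=g,w[3]
E
python3 -c "
from p import *
plan((542,-101,200,-20))"
```

```text
from [ 242.5 -575.5  241. ] 22.8
to (542, -101, 200, -20)
  tz 0.034  s 0.822 -0.573 0.073  rows 1.6
  tz 0.034  s 0.756 -0.658 0.073  rows 1.6
  tz 0.034  s 0.682 -0.734 0.073  rows 1.6
  tz 0.034  s 0.599 -0.803 0.073  rows 1.6
  tz 0.034  s 0.510 -0.862 0.073  rows 1.6
  tz 0.034  s 0.415 -0.912 0.073  rows 1.6
  tz 0.034  s 0.316 -0.951 0.073  rows 1.6
```

Call:
{"op": "arm_command", "data": {"rows": [0,0,0.034,0.822,-0.573,0.073,1,0,0,0.034,0.822,-0.573,0.073,1]}}

```text
t: 0.3
ee_pos: [285.7, -506.3, 235.0]
orientation: [-3.107, -0.451, 0.0]
ft_force: [0.5, 0.6, 0.3]
width: 87.6
grasp_force: 0.0
```

Call:
{"op": "arm_command", "data": {"rows": [0,0,0.034,0.756,-0.658,0.073,1,0,0,0.034,0.756,-0.658,0.073,1]}}

```text
t: 0.5
ee_pos: [328.9, -437.7, 229.3]
orientation: [-3.127, -0.286, 0.001]
ft_force: [-1.0, 0.9, 0.7]
width: 88.0
grasp_force: 0.0
```

Call:
{"op": "arm_command", "data": {"rows": [0,0,0.034,0.682,-0.734,0.073,1,0,0,0.034,0.682,-0.734,0.073,1]}}

```text
t: 0.7
ee_pos: [371.7, -370.0, 223.6]
orientation: [-3.138, -0.119, 0.001]
ft_force: [0.4, -0.7, -0.5]
width: 88.0
grasp_force: 0.0
```

Call:
{"op": "arm_command", "data": {"rows": [0,0,0.034,0.599,-0.803,0.073,1,0,0,0.034,0.599,-0.803,0.073,1]}}

```text
t: 0.9
ee_pos: [414.5, -302.3, 217.9]
orientation: [-3.14, 0.048, 0.001]
ft_force: [0.6, 0.2, 0.4]
width: 88.1
grasp_force: 0.0
```

Call:
{"op": "arm_command", "data": {"rows": [0,0,0.034,0.51,-0.862,0.073,1,0,0,0.034,0.51,-0.862,0.073,1]}}

```text
t: 1.1
ee_pos: [457.3, -234.6, 212.1]
orientation: [-3.134, 0.215, 0.001]
ft_force: [-0.9, -1.0, 0.1]
width: 87.9
grasp_force: 0.0
```

Call:
{"op": "arm_command", "data": {"rows": [0,0,0.034,0.415,-0.912,0.073,1,0,0,0.034,0.415,-0.912,0.073,1]}}

```text
t: 1.3
ee_pos: [500.2, -166.8, 206.3]
orientation: [-3.118, 0.382, 0.001]
ft_force: [0.4, -0.4, 0.9]
width: 88.1
grasp_force: 0.0
```

Call:
{"op": "arm_command", "data": {"rows": [0,0,0.034,0.316,-0.951,0.073,1,0,0,0.034,0.316,-0.951,0.073,1,0,0,0.034,0.316,-0.951,0.073,1]}}

```text
t: 1.6
ee_pos: [543.5, -98.5, 200.3]
orientation: [-3.094, 0.539, 0.0]
ft_force: [0.2, -0.2, 0.3]
width: 87.9
grasp_force: 0.0
```

Run:
```python
from p import *
print(pose(),ctrl.get_obs()["qvel"].round(3),ctrl.get_obs()["t"])
a,d,cam=grab("wrist"); np.savez("w1.npz",a=a,d=d,K=cam[0],k=cam[1],C=cam[2]); save("w1",a)
P=cloud(d,cam); z=P[...,2]
print("table z",np.nanmedian(z[np.abs(z)<12]))
```

```text
(array([543.49933314, -98.49367969, 200.27836403]), np.float64(-19.767042724833303)) [-0.058 -0.017  0.028 -0.024  0.008 -0.053] 1.6
table z 1.1524030993145402
```

View pics/w1.png

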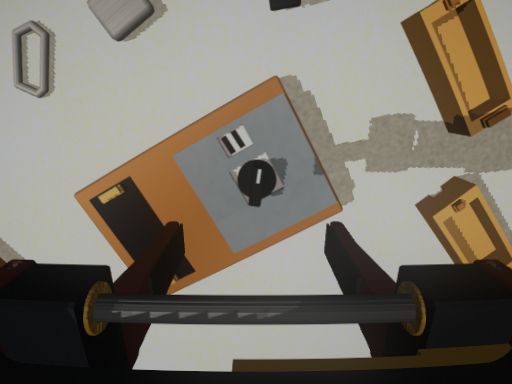

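The wrist view shows the whole cover with the wheel hub at (257,180), the window at (236,140) and the bar's white line from about (258,187) to (261,170). The inlay is at (142,228), with its wide key near (110,192).

```bash
cat > dock.py <<'E'
from p import *
def dock(a,cam,show=True):
    hsv=cv2.cvtColor(a,cv2.COLOR_RGB2HSV).astype(int); H,S,V=[hsv[...,i] for i in range(3)]
    roi=np.zeros(a.shape[:2],bool); roi[:255]=1
    m=((S<60)&(V>70)&(V<150)&(H>85)&(H<130)&roi).astype(np.uint8)
    m=cv2.morphologyEx(m,cv2.MORPH_OPEN,np.ones((3,3)))
    cs=max(cv2.findContours(m,cv2.RETR_EXTERNAL,cv2.CHAIN_APPROX_NONE)[0],key=cv2.contourArea)
    c,s,ang=rect(onplane(cs[:,0],42,cam)[:,:2])
    return c,s,ang,cs
E
python3 - <<'E'
from dock import *
f=np.load("w1.npz"); cam=(f["K"],float(f["k"]),f["C"]); a=f["a"]
c,s,ang,cs=dock(a,cam); print("cover",c,s,ang)
for (u,v) in [(200,200),(290,200),(150,225),(130,170)]: print(cv2.cvtColor(a[v:v+1,u:u+1],cv2.COLOR_RGB2HSV)[0,0])
hsv=cv2.cvtColor(a,cv2.COLOR_RGB2HSV).astype(int)
w=np.zeros(a.shape[:2],bool); w[160:205,240:272]=1
v,u=np.nonzero(w&(hsv[...,2]>120)&(hsv[...,1]<60)); 
n,l,st,ce=cv2.connectedComponentsWithStats((w&(hsv[...,2]>120)).astype(np.uint8)); print(st,ce)
print("hub/line pts",onplane([(262,170),(257,187),(257,180),(253,204)],73,cam)[:,:2].round(1))
print("window, keys",onplane([(236,140)],42,cam),onplane([(110,192)],38,cam))
# plinth orange
m=((hsv[...,0]<18)&(hsv[...,1]>130)); m[240:]=0; m[:,360:]=0
save("w1crop",cv2.resize(a[115:215,200:300],None,fx=6,fy=6,interpolation=cv2.INTER_CUBIC))
E
```

```text
cover [ 569.06793213 -130.25810242] (23.1049861907959, 21.56948471069336) 3.9360971450805664
[ 14  78 131]
[ 84  10 122]
[11 88 32]
[ 15 156 163]
[[     0      0    512    384 196454]
 [   240    160      7      8     27]
 [   265    160      6      4      9]
 [   257    169      4     14     42]
 [   245    196      3      5      7]
 [   262    196     10      9     69]] [[255.4969713  191.50527859]
 [241.77777778 162.22222222]
 [267.66666667 160.88888889]
 [258.47619048 175.64285714]
 [246.42857143 197.85714286]
 [267.01449275 200.92753623]]
hub/line pts [[ 557.4 -111.3]
 [ 543.  -101. ]
 [ 549.7 -103.4]
 [ 527.8  -91.3]]
window, keys [[589.66241623 -94.76067819  42.        ]] [[583.77712604  60.20892458  38.        ]]
```

View pics/w1crop.png

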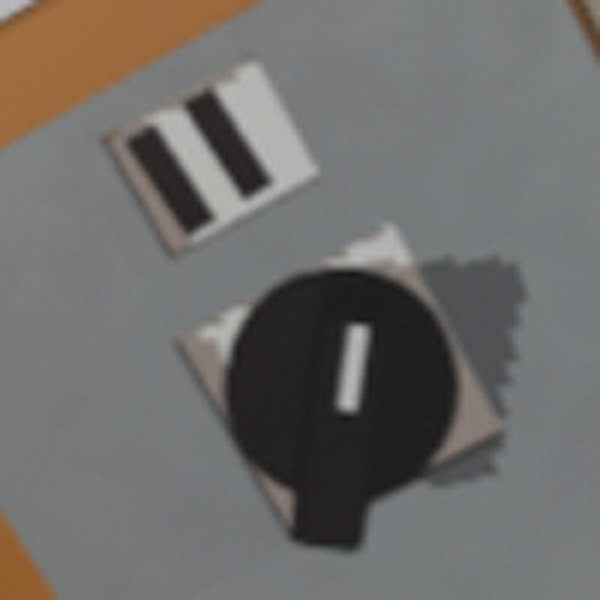

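```bash
sed -i 's/(S<60)&(V>70)&(V<150)&(H>85)&(H<130)/(S<30)\&(V>100)\&(V<138)/' dock.py
python3 - <<'E'
from dock import *
f=np.load("w1.npz"); cam=(f["K"],float(f["k"]),f["C"]); a=f["a"]
c,s,ang,cs=dock(a,cam); print("cover",c,s,ang,cv2.boundingRect(cs))
p=onplane([(259.5,169.2),(257.8,183.2)],73,cam)[:,:2]; d=p[0]-p[1]; print(p,np.degrees(np.arctan2(d[1],d[0])))
# white square corners of window in crop
q=[(105,138),(255,60),(318,172),(178,255)]; q=onplane([(200+x/6,115+y/6) for x,y in q],42,cam)[:,:2]; print("window",q.mean(0),q)
E
```

```text
cover [ 542.80963135 -100.54085541] (131.44248962402344, 131.3333740234375) -80.96910285949707 (174, 94, 162, 158)
[[ 558.99496111 -109.27583602]
 [ 546.39840118 -103.05876263]] -26.268793709102816
window [588.66833376 -93.97234288] [[ 598.14852033  -77.41991485]
 [ 601.74404065 -106.47295578]
 [ 580.07961356 -110.08703253]
 [ 574.70116048  -81.90946836]]
```

```bash
python3 -c "
from p import *
plan((542.8,-100.5,120,-26.3),(542.8,-100.5,66,-26.3),(542.8,-100.5,66,49.1))"
```

```text
from [542.4 -99.9 200.3] -19.8
to (542.8, -100.5, 120, -26.3)
  tz 0.018  s 0.003 0.003 0.502  rows 0.8
  tz 0.018  s 0.004 0.003 0.502  rows 0.8
to (542.8, -100.5, 66, -26.3)
  tz -0.000  s 0.000 -0.000 0.675  rows 1.1
to (542.8, -100.5, 66, 49.1)
  tz -0.209  s 0.000 -0.000 -0.000  rows 4.4
  tz -0.209  s 0.000 0.000 -0.000  rows 4.4
```

Call:
{"op": "arm_command", "data": {"rows": [0,0,0.036,0.007,0.006,1.0,1,0,0,0.036,0.007,0.006,1.0,1]}}

```text
t: 1.85
ee_pos: [541.3, -102.7, 119.3]
orientation: [3.057, -0.724, -0.001]
ft_force: [0.6, 0.2, -0.7]
width: 87.8
grasp_force: 0.0
```

Call:
{"op": "arm_command", "data": {"rows": [0,0,0,0,0,0.67,1,0,0,0,0,0,0.67,1,0,0,0,0,0,0.67,1]}}

```text
t: 2.15
ee_pos: [541.2, -102.7, 66.7]
orientation: [3.058, -0.72, -0.005]
ft_force: [0.3, 0.3, -0.9]
width: 87.7
grasp_force: 0.0
```

Call:
{"op": "arm_command", "data": {"rows": [0,0,0,0,0,0,-1,0,0,0,0,0,0,-1,0,0,0,0,0,0,-1,0,0,0,0,0,0,-1,0,0,0,0,0,0,-1]}}

```text
t: 2.65
ee_pos: [542.8, -102.0, 67.9]
orientation: [-3.058, 0.719, -0.002]
ft_force: [-1.3, -0.4, -1.4]
width: 51.3
grasp_force: 0.0
```

Call:
{"op": "arm_command", "data": {"rows": [0,0,0,0,0,0,-1,0,0,0,0,0,0,-1]}}

```text
t: 2.85
ee_pos: [542.4, -102.0, 67.2]
orientation: [3.058, -0.719, -0.0]
ft_force: [0.2, 0.5, 0.1]
width: 35.5
grasp_force: 0.0
```

Call:
{"op": "arm_command", "data": {"rows": [0,0,0,-0.004,-0.019,0.012,-1,0,0,0,-0.004,-0.019,0.012,-1,0,0,0,-0.004,-0.019,0.012,-1,0,0,0,-0.004,-0.019,0.012,-1,0,0,0,-0.004,-0.019,0.012,-1]}}

```text
t: 3.35
ee_pos: [542.9, -100.3, 66.1]
orientation: [-3.058, 0.719, 0.0]
ft_force: [1.0, 2.5, -1.3]
width: 11.6
grasp_force: 30.0
```

Call:
{"op": "arm_command", "data": {"rows": [0,0,0,0,0,0,-1,0,0,0,0,0,0,-1]}}

```text
t: 3.55
ee_pos: [542.8, -100.3, 66.1]
orientation: [-3.058, 0.719, 0.0]
ft_force: [1.2, 3.2, -2.7]
width: 12.0
grasp_force: 30.0
```

```bash
python3 -c "
from p import *
plan((542.8,-100.5,66,49.1)); o=ctrl.get_obs(); print(o['width'],o['grasp_force'],o['ft_force'],o['moment'])"
```

```text
from [ 542.8 -100.3   66.1] -26.5
to (542.8, -100.5, 66, 49.1)
  tz -0.210  s 0.000 0.001 0.001  rows 4.4
  tz -0.210  s -0.000 0.001 0.001  rows 4.4
11.978731953659402 29.968162178993225 [ 1.23209969  3.20530086 -2.72190495] [ 0.57936153 -0.20741068  0.03936327]
```

Call:
{"op": "arm_command", "data": {"rows": [0,0,-0.05,0,0,0,-1,0,0,-0.09,0,0,0,-1,0,0,-0.13,0,0,0,-1,0,0,-0.17,0,0,0,-1,0,0,-0.21,0,0,0,-1]}}

```text
t: 4.05
ee_pos: [542.8, -100.5, 66.1]
orientation: [-3.125, -0.318, 0.0]
ft_force: [1.4, 1.6, -3.1]
width: 11.5
grasp_force: 30.0
```

Call:
{"op": "arm_command", "data": {"rows": [0,0,-0.05,0,0,0,-1,0,0,-0.09,0,0,0,-1,0,0,-0.13,0,0,0,-1,0,0,-0.17,0,0,0,-1,0,0,-0.21,0,0,0,-1]}}

```text
t: 4.55
ee_pos: [543.0, -100.7, 66.1]
orientation: [2.854, 1.313, 0.0]
ft_force: [2.1, 0.6, -4.2]
width: 11.7
grasp_force: 30.0
```

Call:
{"op": "arm_command", "data": {"rows": [0,0,0,0,0,0,-1,0,0,0,0,0,0,-1,0,0,0,0,0,0,-1]}}

```text
t: 4.85
ee_pos: [542.9, -100.7, 66.1]
orientation: [2.859, 1.302, 0.0]
ft_force: [2.1, 0.2, -4.9]
width: 11.6
grasp_force: 30.0
```

```bash
python3 -c "
from p import *
print(pose()); o=ctrl.get_obs(); print(o['width'],o['grasp_force'],o['ft_force'],o['moment'])
a,d,cam=grab('wrist'); save('w2',cv2.resize(a[150:330,150:390],None,fx=3,fy=3,interpolation=cv2.INTER_CUBIC))"
```

```text
(array([ 542.92964399, -100.70102606,   66.10735942]), np.float64(48.99137540423448))
11.55816509659272 29.95949149131775 [ 2.12946217  0.17469332 -4.93634828] [-0.1424241  -0.40750905 -0.01456074]
```

View pics/w2.png

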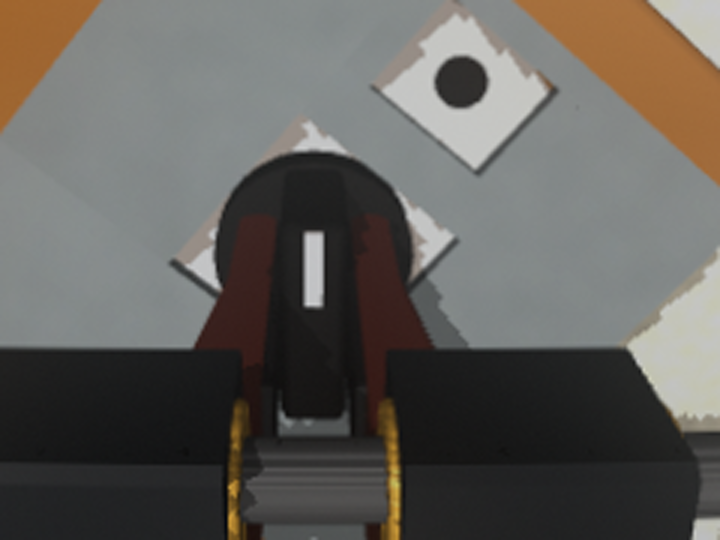

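The dot stands in the middle of the window (crop (461,82), with the window centre about (466,88), and parallax explaining the difference). I'll release and go to the first tray.

Call:
{"op": "arm_command", "data": {"rows": [0,0,0,0,0,0,1,0,0,0,0,0,0,1,0,0,0,0,0,0,1,0,0,0,0,0,0,1,0,0,0,0,0,0,1]}}

```text
t: 5.4
ee_pos: [542.8, -100.5, 66.3]
orientation: [2.857, 1.306, 0.0]
ft_force: [0.1, -0.0, -0.3]
width: 48.3
grasp_force: 0.0
```

Call:
{"op": "arm_command", "data": {"rows": [0,0,0,0,0,-0.6,1,0,0,0,0,0,-1,1]}}

```text
t: 5.6
ee_pos: [542.7, -100.5, 147.1]
orientation: [-2.857, -1.306, 0.002]
ft_force: [0.7, 0.3, 0.5]
width: 64.1
grasp_force: 0.0
```

```bash
cat > trays.py <<'E'
from p import *
def trays(n="top",grabbed=None,zoff=0,zmin=15):
    a,d,cam=grabbed or grab(n); P=cloud(d,cam); z=P[...,2]-zoff; hsv=cv2.cvtColor(a,cv2.COLOR_RGB2HSV)
    m=(z>zmin)&(z<60)&(hsv[...,1]>60)&(hsv[...,0]>6)&(hsv[...,0]<30)
    m=cv2.morphologyEx(m.astype(np.uint8),cv2.MORPH_CLOSE,np.ones((3,3)))
    out=[]
    for c in comps(P,m>0,200 if n=="top" else 1000):
        q=P[c]; q=q[np.isfinite(q[:,0])]; cen,s,ang=rect(q[:,:2])
        if not(110<s[0]<175 and 45<s[1]<95): continue
        r=np.radians(ang); e=np.array([np.cos(r),np.sin(r)]); f=np.array([-e[1],e[0]])
        x=(q[:,:2]-cen)@e; y=(q[:,:2]-cen)@f; k=q[:,2]-zoff>44.5
        n1,n2=(k&(x>45)).sum(),(k&(x<-45)).sum()
        out.append((cen,s,ang,"wide+" if n1>n2 else "wide-",int(n1),int(n2)))
        print(cen.round(1),np.round(s,0),"yaw",round(ang,1),out[-1][3:])
    return out
E
python3 - <<'E'
from trays import *
trays(); print(ctrl.get_obs()["t"])
plan((570,-345,150,12))
E
```

```text
[ 584.3 -347.9] [141.  63.] yaw 12.0 ('wide-', 11, 31)
[570.4 325.3] [141.  62.] yaw 21.8 ('wide-', 9, 25)
[386.  302.9] [139.  62.] yaw -21.6 ('wide-', 8, 31)
[ 380.3 -339.1] [141.  46.] yaw 17.4 ('wide-', 3, 26)
5.65
from [ 545.7 -101.1  152.2] 49.1
to (570, -345, 150, 12)
  tz 0.069  s -0.702 0.742 0.009  rows 1.6
  tz 0.069  s -0.527 0.875 0.009  rows 1.6
  tz 0.069  s -0.327 0.968 0.009  rows 1.6
```

Call:
{"op": "arm_command", "data": {"rows": [0,0,0.069,-0.702,0.742,0,1,0,0,0.069,-0.702,0.742,0,1]}}

```text
t: 5.85
ee_pos: [551.8, -183.2, 147.3]
orientation: [2.982, 0.984, 0.003]
ft_force: [0.2, -0.7, 0.9]
width: 84.6
grasp_force: 0.0
```

Call:
{"op": "arm_command", "data": {"rows": [0,0,0.069,-0.527,0.875,0,1,0,0,0.069,-0.527,0.875,0,1]}}

```text
t: 6.05
ee_pos: [559.3, -265.8, 146.4]
orientation: [3.072, 0.652, 0.001]
ft_force: [0.8, -0.0, 0.2]
width: 87.6
grasp_force: 0.0
```

Call:
{"op": "arm_command", "data": {"rows": [0,0,0.069,-0.327,0.968,0,1,0,0,0.069,-0.327,0.968,0,1,0,0,0.069,-0.327,0.968,0,1,0,0,0.069,-0.327,0.968,0,1]}}

```text
t: 6.45
ee_pos: [566.5, -344.7, 145.7]
orientation: [-3.124, -0.324, 0.001]
ft_force: [-0.4, 0.4, 0.2]
width: 88.2
grasp_force: 0.0
```

Run:
```python
from trays import *
print(pose())
g=grab("wrist"); P=cloud(g[1],g[2]); z=P[...,2]; print("table",np.nanmedian(z[abs(z)<10]))
save("w3",g[0]); trays("wrist",g,np.nanmedian(z[abs(z)<10]))
```

```text
(array([ 566.47627189, -344.65794695,  145.6572929 ]), np.float64(11.839723554438708))
table 0.9798156695571265
[ 547.5 -126. ] [169.  91.] yaw 8.7 ('wide-', 0, 0)
[ 585.  -348.3] [140.  60.] yaw 12.5 ('wide-', 123, 275)
```

View pics/w3.png

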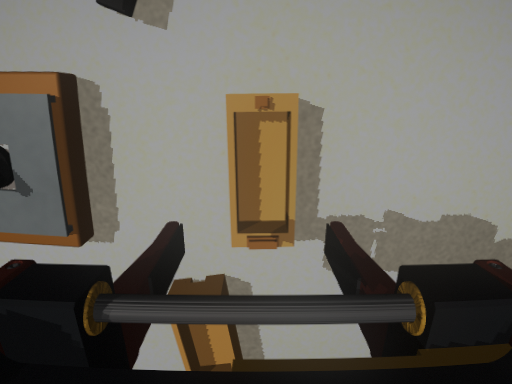

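Tray A stands at (264,170) in the wrist picture, its wide key at the near end (262,242). The finder gives (585, -348) with yaw 12.5 for the tool.

```bash
python3 -c "
from p import *
plan((585,-348.3,66,12.5),(585,-348.3,26,12.5))"
```

```text
from [ 566.5 -343.7  145.7] 11.9
to (585, -348.3, 66, 12.5)
  tz -0.003  s 0.215 0.103 0.996  rows 1.6
to (585, -348.3, 26, 12.5)
  tz -0.000  s 0.000 0.000 0.500  rows 0.8
```

Call:
{"op": "arm_command", "data": {"rows": [0,0,-0.003,0.215,0.103,0.5,1,0,0,-0.003,0.215,0.103,0.996,1,0,0,-0.003,0.215,0.103,0.996,1]}}

```text
t: 6.8
ee_pos: [582.3, -345.1, 61.3]
orientation: [-3.116, -0.343, 0.013]
ft_force: [-0.7, 0.5, -0.9]
width: 87.8
grasp_force: 0.0
```

Call:
{"op": "arm_command", "data": {"rows": [0,0,0,0,0,0.5,1,0,0,0,0,0,0.5,1,0,0,0,0,0,0.5,1]}}

```text
t: 7.1
ee_pos: [585.5, -348.2, 27.7]
orientation: [-3.122, -0.341, 0.001]
ft_force: [-0.3, -0.5, 0.8]
width: 88.0
grasp_force: 0.0
```

Call:
{"op": "arm_command", "data": {"rows": [0,0,0,0,0,0,-1,0,0,0,0,0,0,-1,0,0,0,0,0,0,-1,0,0,0,0,0,0,-1,0,0,0,0,0,0,-1]}}

```text
t: 7.6
ee_pos: [585.9, -349.1, 27.6]
orientation: [3.123, 0.339, 0.001]
ft_force: [-0.3, 2.3, 7.0]
width: 59.9
grasp_force: 30.0
```

```bash
python3 -c "
from p import *
o=ctrl.get_obs(); print(o['width'],o['grasp_force'],o['ft_force'])
p,y=pose()
plan((530,52,150,189),start=(np.array([585,-348,66]),12.5)); print(p,y)"
```

```text
59.94902753079882 29.999555870890617 [-0.33929829  2.30848988  7.03386084]
from [ 585 -348   66] 12.5
to (530, 52, 150, 189)
  tz -0.163  s 0.068 -0.838 -0.175  rows 3.4
  tz -0.163  s 0.471 -0.697 -0.175  rows 3.4
  tz -0.163  s 0.753 -0.375 -0.175  rows 3.4
  tz -0.163  s 0.840 0.043 -0.175  rows 3.4
  tz -0.163  s 0.711 0.450 -0.175  rows 3.4
  tz -0.163  s 0.398 0.741 -0.175  rows 3.4
[ 585.90145872 -349.13474272   27.63917629] 12.396974313226975
```

Call:
{"op": "arm_command", "data": {"rows": [0,0,0,0,0,-0.25,-1,0,0,0,0,0,-0.5,-1]}}

```text
t: 7.8
ee_pos: [584.9, -348.7, 67.0]
orientation: [-3.122, -0.339, 0.003]
ft_force: [-0.3, 0.4, -1.7]
width: 59.6
grasp_force: 30.0
```

Call:
{"op": "arm_command", "data": {"rows": [0,0,-0.041,0.017,-0.21,-0.05,-1,0,0,-0.082,0.034,-0.42,-0.1,-1,0,0,-0.123,0.051,-0.63,-0.15,-1,0,0,-0.163,0.068,-0.838,-0.2,-1]}}

```text
t: 8.2
ee_pos: [576.3, -281.9, 83.7]
orientation: [2.932, 1.127, 0.0]
ft_force: [0.0, -0.1, -3.1]
width: 59.4
grasp_force: 30.0
```

Call:
{"op": "arm_command", "data": {"rows": [0,0,-0.041,0.118,-0.175,-0.05,-1,0,0,-0.082,0.236,-0.35,-0.1,-1,0,0,-0.123,0.353,-0.52,-0.15,-1,0,0,-0.163,0.471,-0.697,-0.2,-1]}}

```text
t: 8.6
ee_pos: [567.4, -215.2, 99.7]
orientation: [2.551, 1.833, 0.0]
ft_force: [-0.3, 0.3, -2.0]
width: 59.9
grasp_force: 30.0
```

Call:
{"op": "arm_command", "data": {"rows": [0,0,-0.041,0.188,-0.094,-0.04,-1,0,0,-0.082,0.376,-0.188,-0.08,-1,0,0,-0.123,0.565,-0.28,-0.12,-1,0,0,-0.163,0.753,-0.375,-0.175,-1]}}

```text
t: 9.0
ee_pos: [558.4, -148.4, 113.5]
orientation: [2.004, 2.419, 0.0]
ft_force: [0.4, -0.7, -2.1]
width: 59.9
grasp_force: 30.0
```

Call:
{"op": "arm_command", "data": {"rows": [0,0,-0.041,0.21,0.011,-0.04,-1,0,0,-0.082,0.42,0.022,-0.08,-1,0,0,-0.123,0.63,0.033,-0.12,-1,0,0,-0.163,0.84,0.043,-0.175,-1]}}

```text
t: 9.4
ee_pos: [549.6, -81.7, 127.6]
orientation: [1.326, 2.848, 0.0]
ft_force: [0.4, -0.3, -2.1]
width: 59.6
grasp_force: 30.0
```

Call:
{"op": "arm_command", "data": {"rows": [0,0,-0.041,0.178,0.112,-0.04,-1,0,0,-0.082,0.355,0.225,-0.08,-1,0,0,-0.123,0.53,0.34,-0.12,-1,0,0,-0.163,0.711,0.45,-0.175,-1]}}

```text
t: 9.8
ee_pos: [541.0, -15.0, 141.6]
orientation: [0.561, 3.091, -0.0]
ft_force: [-0.1, -0.3, -2.2]
width: 59.9
grasp_force: 30.0
```

Call:
{"op": "arm_command", "data": {"rows": [0,0,-0.041,0.1,0.185,-0.04,-1,0,0,-0.082,0.2,0.37,-0.08,-1,0,0,-0.123,0.3,0.556,-0.12,-1,0,0,-0.163,0.398,0.741,-0.175,-1,0,0,-0.163,0.398,0.741,-0.175,-1]}}

```text
t: 10.3
ee_pos: [532.6, 52.6, 155.9]
orientation: [-0.237, 3.131, 0.0]
ft_force: [-0.5, -0.8, -2.3]
width: 59.8
grasp_force: 30.0
```

Run:
```python
from dock import *
print(pose(),ctrl.get_obs()["width"])
a,d,cam=grab("wrist"); np.savez("w4.npz",a=a,d=d,K=cam[0],k=cam[1],C=cam[2]); save("w4",a)
```

```text
(array([532.63584457,  52.58882489, 155.92816506]), np.float64(-171.34053120588857)) 59.75036273553201
```

View pics/w4.png

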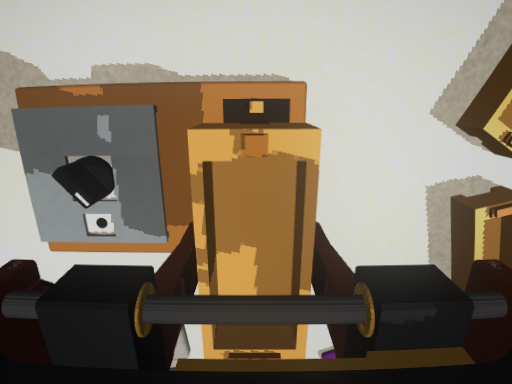

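The wrist view shows tray A in the hand, upright, with its narrow key at (256,145). The dock's narrow key shows beyond it at (256,106), and the cover is fully visible at left with the dot in the window.

```bash
cat >> dock.py <<'E'
def edgekeys(a,cam,zt):
    "top corners of tray's far end edge etc: returns none"
def seat_from_cover(a,cam):
    c,s,ang,cs=dock(a,cam); k=np.round((ang-9)/90); yaw=ang-90*k; r=np.radians(yaw)
    o=c+155*np.array([-np.sin(r),np.cos(r)])
    print("cover",c.round(1),np.round(s,1),"dock yaw",round(yaw,2),"seat",o.round(1)); return o,yaw
E
python3 - <<'E'
from dock import *
f=np.load("w4.npz"); cam=(f["K"],float(f["k"]),f["C"]); a=f["a"]; d=f["d"]
o,y=seat_from_cover(a,cam)
P=cloud(d,cam)
# tray in hand
T=np.eye(4); c,s=np.cos(np.radians(-171.34)),np.sin(np.radians(-171.34))
R2=np.array([[c,s],[-s,c]]) # world->tool xy (y mirrored)
q=P[...,:2]-np.array([532.64,52.59]); tx=q@np.array([c,s]); ty=q@np.array([s,-c]); z=P[...,2]
m=(z>155.9-27.6+34)&(z<155.9-27.6+60)&(abs(ty)<60)&(tx>20)&(tx<100)
print("tray far end tx max",np.nanpercentile(tx[m],[95,98,99.5]),"ty",np.nanpercentile(ty[m],[1,99]),"ztop",np.nanmedian(z[m]))
# dock narrow key, top face and lateral
k=(z>34)&(z<44)&(abs(ty)<20); k[:,300:]=0;k[:,:200]=0; k[130:]=0
v,u=np.nonzero(k); print("dock narrow key px",len(u),u.mean() if len(u) else 0,v.mean() if len(v) else 0)
hsv=cv2.cvtColor(a,cv2.COLOR_RGB2HSV)
kk=(hsv[95:118,235:280,2]>100)&(hsv[95:118,235:280,1]>60); v,u=np.nonzero(kk); print(u.min()+235,u.max()+235,v.min()+95,v.max()+95)
r=np.radians(y); print("key predicted",o+R.from_euler('z',y,degrees=True).as_matrix()[:2,:2]@[-63,0], "seen", onplane([(256.5,104.5)],38,cam)[0,:2])
E
```

```text
cover [544.9 -76.8] [2.2 1.9] dock yaw 0.59 seat [543.3  78.2]
tray far end tx max [68.87620596 69.3281594  69.39817165] ty [-29.72380075  29.46827004] ztop 169.30499417623264
dock narrow key px 162 256.5246913580247 106.4320987654321
235 279 95 112
key predicted [480.31417986  77.57661976] seen [455.06862156  43.01954075]
```

```bash
cat > dock.py <<'E'
from p import *
def seat_from_cover(a,d,cam):
    z=cloud(d,cam)[...,2]; hsv=cv2.cvtColor(a,cv2.COLOR_RGB2HSV).astype(int)
    m=((z>36)&(z<49)&(hsv[...,1]<70)).astype(np.uint8); m[260:]=0
    m=cv2.morphologyEx(m,cv2.MORPH_OPEN,np.ones((3,3)))
    cs=max(cv2.findContours(m,cv2.RETR_EXTERNAL,cv2.CHAIN_APPROX_NONE)[0],key=cv2.contourArea)
    c,s,ang=rect(onplane(cs[:,0],42,cam)[:,:2])
    yaw=ang-90*np.round((ang-9)/90); r=np.radians(yaw)
    o=c+155*np.array([-np.sin(r),np.cos(r)])
    print("cover",c.round(1),np.round(s,1),"dock yaw",round(yaw,2),"seat",o.round(1)); return o,yaw
E
python3 - <<'E'
from dock import *
for n in("w1","w4"):
    f=np.load(n+".npz"); cam=(f["K"],float(f["k"]),f["C"]); seat_from_cover(f["a"],f["d"],cam)
o=np.array([517.6,52.8]); yaw=189.0; tx=-0.6
r=np.radians(yaw); t=o-tx*np.array([np.cos(r),np.sin(r)]); print(t); p,y=pose(); print(p,y)
plan((*t,100,-171),(*t,66,-171))
E
```

```text
cover [ 542.9 -100.3] [131.9 131.8] dock yaw 9.01 seat [518.6  52.8]
cover [ 543.  -100.6] [133.6 132.2] dock yaw 8.86 seat [519.2  52.5]
[517.007387    52.70613932]
[532.66233036  51.74979339 155.55902776] -171.56169746586474
from [532.7  51.7 155.6] -171.6
to (np.float64(517.007386995643), np.float64(52.70613932097586), 100, -171)
  tz -0.003  s 0.192 0.041 0.694  rows 1.2
to (np.float64(517.007386995643), np.float64(52.70613932097586), 66, -171)
  tz 0.000  s -0.000 0.000 0.425  rows 0.7
```

```bash
python3 -c "
from p import *
plan((517.9,52.6,100,-171),(517.9,52.6,68,-171))"
```

```text
from [532.7  51.7 155.6] -171.6
to (517.9, 52.6, 100, -171)
  tz -0.003  s 0.181 0.038 0.694  rows 1.1
to (517.9, 52.6, 68, -171)
  tz 0.000  s -0.000 0.000 0.400  rows 0.6
```

Call:
{"op": "arm_command", "data": {"rows": [0,0,-0.003,0.181,0.038,0.35,-1,0,0,-0.003,0.181,0.038,0.694,-1,0,0,-0.003,0.181,0.038,0.694,-1]}}

```text
t: 10.65
ee_pos: [515.2, 51.2, 96.7]
orientation: [0.241, -3.126, 0.0]
ft_force: [-0.7, -0.2, -1.9]
width: 60.0
grasp_force: 30.0
```

Call:
{"op": "arm_command", "data": {"rows": [0,0,0,0,0,0.2,-1,0,0,0,0,0,0.4,-1,0,0,0,0,0,0.4,-1,0,0,0,0,0,0.4,-1]}}

```text
t: 11.05
ee_pos: [518.4, 51.7, 67.9]
orientation: [-0.244, 3.131, -0.0]
ft_force: [0.0, 0.3, -2.0]
width: 60.1
grasp_force: 30.0
```

```bash
python3 -c "
from p import *
plan((517.9,52.6,62,-171)); print(ctrl.get_obs()['ft_force'])"
```

```text
from [518.4  51.7  67.9] -171.1
to (517.9, 52.6, 62, -171)
  tz -0.000  s 0.004 0.012 0.074  rows 0.1
[ 0.0045787   0.34377307 -2.04802291]
```

Call:
{"op": "arm_command", "data": {"rows": [0,0,0,0.004,0.012,0.03,-1,0,0,0,0.004,0.012,0.074,-1,0,0,0,0.004,0.012,0.074,-1]}}

```text
t: 11.35
ee_pos: [517.3, 53.0, 61.3]
orientation: [-0.246, 3.132, -0.0]
ft_force: [0.2, 0.1, -2.2]
width: 59.8
grasp_force: 30.0
```

Call:
{"op": "arm_command", "data": {"rows": [0,0,0,0,0,0.025,-1,0,0,0,0,0,0.045,-1,0,0,0,0,0,0.045,-1]}}

```text
t: 11.65
ee_pos: [517.3, 53.0, 57.6]
orientation: [-0.246, 3.132, -0.0]
ft_force: [-0.8, -0.1, -0.0]
width: 60.0
grasp_force: 30.0
```

Call:
{"op": "arm_command", "data": {"rows": [0,0,0,0,0,0,1,0,0,0,0,0,0,1,0,0,0,0,0,0,1,0,0,0,0,0,0,1]}}

```text
t: 12.05
ee_pos: [517.4, 53.0, 57.6]
orientation: [-0.246, 3.132, 0.0]
ft_force: [0.5, 0.1, 0.0]
width: 86.7
grasp_force: 0.0
```

Call:
{"op": "arm_command", "data": {"rows": [0,0,0,0,0,-0.5,1,0,0,0,0,0,-1,1,0,0,0,0,0,-1,1]}}

```text
t: 12.35
ee_pos: [520.4, 53.2, 141.9]
orientation: [-0.246, 3.124, 0.0]
ft_force: [-0.4, 0.4, 0.4]
width: 87.6
grasp_force: 0.0
```

Run:
```python
from dock import *; from trays import *
print(pose())
g=grab("wrist"); seat_from_cover(*g); save("w5",g[0])
trays("wrist",g,30,zmin=25)
print("top"); trays("top")
```

```text
(array([520.35992936,  53.24704291, 141.86498865]), np.float64(-171.00896820958394))
cover [ 543.  -100.4] [134.2 132.2] dock yaw 8.89 seat [519.   52.8]
[517.9  53.4] [140.  60.] yaw 9.0 ('wide+', 437, 219)
top
[570.8 325.2] [142.  61.] yaw 21.9 ('wide-', 7, 30)
[ 493.  -100.8] [157.  86.] yaw -86.5 ('wide-', 0, 1)
[386.4 304.4] [139.  59.] yaw -21.6 ('wide-', 5, 31)
[ 377.  -328.8] [140.  63.] yaw 21.1 ('wide-', 12, 32)
```

View pics/w5.png

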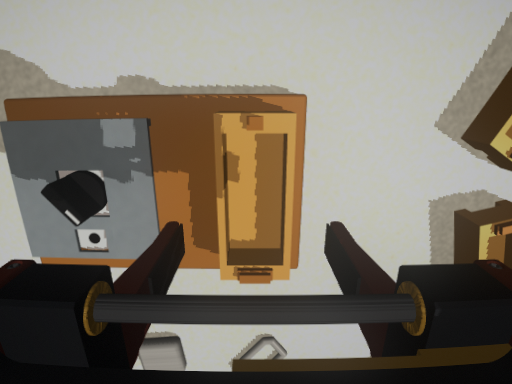

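Tray A is seated at (255,195) in the picture with its wide key toward the window side. The measured pose (517.9, 53.4, yaw 9.0) matches the seat. Next is tray D.

```bash
python3 -c "
from p import *
p,y=pose(); plan((360,-335,148,21),start=(p,y+360))"
```

```text
from [517.8  53.  138.3] 189.0
to (360, -335, 148, 21)
  tz 0.156  s 0.451 -0.747 -0.020  rows 3.3
  tz 0.156  s 0.048 -0.871 -0.020  rows 3.3
  tz 0.156  s -0.367 -0.792 -0.020  rows 3.3
  tz 0.156  s -0.696 -0.527 -0.020  rows 3.3
  tz 0.156  s -0.862 -0.138 -0.020  rows 3.3
  tz 0.156  s -0.826 0.282 -0.020  rows 3.3
```

Call:
{"op": "arm_command", "data": {"rows": [0,0,0.04,0.113,-0.187,-0.02,1,0,0,0.08,0.226,-0.373,-0.02,1,0,0,0.12,0.338,-0.56,-0.02,1,0,0,0.156,0.451,-0.747,-0.02,1]}}

```text
t: 12.85
ee_pos: [489.5, -12.1, 137.5]
orientation: [-0.528, -3.094, 0.001]
ft_force: [0.4, -0.2, 0.1]
width: 87.9
grasp_force: 0.0
```

Call:
{"op": "arm_command", "data": {"rows": [0,0,0.04,0.012,-0.218,-0.02,1,0,0,0.08,0.024,-0.436,-0.02,1,0,0,0.12,0.036,-0.653,-0.02,1,0,0,0.156,0.048,-0.871,-0.02,1]}}

```text
t: 13.25
ee_pos: [463.1, -76.7, 139.2]
orientation: [-1.263, -2.873, 0.001]
ft_force: [1.0, -0.4, 0.3]
width: 87.9
grasp_force: 0.0
```

Call:
{"op": "arm_command", "data": {"rows": [0,0,0.04,-0.092,-0.198,-0.02,1,0,0,0.08,-0.184,-0.396,-0.02,1,0,0,0.12,-0.275,-0.594,-0.02,1,0,0,0.156,-0.367,-0.792,-0.02,1]}}

```text
t: 13.65
ee_pos: [436.6, -141.1, 140.8]
orientation: [-1.922, -2.481, 0.001]
ft_force: [0.3, -0.5, -0.0]
width: 87.7
grasp_force: 0.0
```

Call:
{"op": "arm_command", "data": {"rows": [0,0,0.04,-0.174,-0.132,-0.02,1,0,0,0.08,-0.348,-0.264,-0.02,1,0,0,0.12,-0.522,-0.395,-0.02,1,0,0,0.156,-0.696,-0.527,-0.02,1]}}

```text
t: 14.05
ee_pos: [410.1, -205.6, 142.4]
orientation: [-2.467, -1.941, 0.002]
ft_force: [0.3, 0.6, -0.7]
width: 87.8
grasp_force: 0.0
```

Call:
{"op": "arm_command", "data": {"rows": [0,0,0.04,-0.216,-0.035,-0.02,1,0,0,0.08,-0.431,-0.069,-0.02,1,0,0,0.12,-0.646,-0.103,-0.02,1,0,0,0.156,-0.862,-0.138,-0.02,1]}}

```text
t: 14.45
ee_pos: [383.6, -270.0, 144.0]
orientation: [-2.864, -1.284, 0.002]
ft_force: [0.8, 0.1, -0.7]
width: 88.2
grasp_force: 0.0
```

Call:
{"op": "arm_command", "data": {"rows": [0,0,0.04,-0.206,0.07,-0.02,1,0,0,0.08,-0.413,0.141,-0.02,1,0,0,0.12,-0.62,0.211,-0.02,1,0,0,0.156,-0.826,0.282,-0.02,1,0,0,0.156,-0.826,0.282,-0.02,1]}}

```text
t: 14.95
ee_pos: [357.0, -335.2, 145.7]
orientation: [-3.091, -0.554, 0.002]
ft_force: [0.0, 0.4, -0.4]
width: 88.0
grasp_force: 0.0
```

Call:
{"op": "arm_command", "data": {"rows": [0,0,0,0,0,0,1,0,0,0,0,0,0,1]}}

```text
t: 15.15
ee_pos: [357.7, -333.5, 146.4]
orientation: [-3.089, -0.563, 0.001]
ft_force: [0.5, -0.1, -0.6]
width: 87.9
grasp_force: 0.0
```

```bash
cat > pick.py <<'E'
from trays import *
print(pose())
g=grab("wrist"); P=cloud(g[1],g[2]); z=P[...,2]; t=np.nanmedian(z[abs(z)<10]); print("table",t)
r=trays("wrist",g,t); p,y=pose()
c=min(r,key=lambda k:np.linalg.norm(k[0]-p[:2])); yaw=c[2]+180*np.round((y-c[2])/180)
plan((*c[0],66,yaw),(*c[0],27,yaw))
E
python3 pick.py
```

```text
(array([ 357.74681281, -333.50403923,  146.3549824 ]), np.float64(20.64231035850521))
table 0.9853012788137789
[ 377.4 -329.4] [140.  60.] yaw 20.4 ('wide-', 122, 269)
from [ 357.9 -333.5  146.6] 20.6
to (np.float64(377.4288635253906), np.float64(-329.4163818359375), 66, np.float64(20.376474380493164))
  tz 0.001  s 0.123 0.019 0.504  rows 0.8
  tz 0.001  s 0.123 0.019 0.504  rows 0.8
to (np.float64(377.4288635253906), np.float64(-329.4163818359375), 27, np.float64(20.376474380493164))
  tz -0.000  s 0.000 0.000 0.487  rows 0.8
```

Call:
{"op": "arm_command", "data": {"rows": [0,0,0.001,0.246,0.038,0.5,1,0,0,0.001,0.246,0.038,1.0,1,0,0,0.001,0.246,0.038,1.0,1]}}

```text
t: 15.5
ee_pos: [375.5, -327.3, 63.2]
orientation: [-3.085, -0.557, 0.008]
ft_force: [-1.0, 1.6, -0.1]
width: 87.5
grasp_force: 0.0
```

Call:
{"op": "arm_command", "data": {"rows": [0,0,0,0,0,0.487,1,0,0,0,0,0,0.487,1,0,0,0,0,0,0.487,1]}}

```text
t: 15.8
ee_pos: [377.4, -330.2, 29.2]
orientation: [-3.091, -0.555, 0.001]
ft_force: [0.2, -0.3, -0.4]
width: 88.0
grasp_force: 0.0
```

Call:
{"op": "arm_command", "data": {"rows": [0,0,0,0,0,0,-1,0,0,0,0,0,0,-1,0,0,0,0,0,0,-1,0,0,0,0,0,0,-1,0,0,0,0,0,0,-1]}}

```text
t: 16.3
ee_pos: [377.6, -330.5, 29.1]
orientation: [3.092, 0.554, 0.001]
ft_force: [-1.1, 2.3, 10.3]
width: 59.8
grasp_force: 30.0
```

```bash
python3 -c "
from p import *
o=ctrl.get_obs(); print(o['width'],o['grasp_force'],o['ft_force'])
p,y=pose(); print(p,y)
plan((530,52,192,189),start=(p+[0,0,40],y))"
```

```text
59.7810147946004 29.999500676058233 [-1.05860618  2.27256321 10.27662693]
[ 377.61726976 -330.48110946   29.08947351] 20.329380619010774
from [ 377.6 -330.5   69.1] 20.3
to (530, 52, 192, 189)
  tz -0.156  s 0.575 -0.637 -0.256  rows 3.3
  tz -0.156  s 0.807 -0.291 -0.256  rows 3.3
  tz -0.156  s 0.849 0.123 -0.256  rows 3.3
  tz -0.156  s 0.691 0.509 -0.256  rows 3.3
  tz -0.156  s 0.369 0.774 -0.256  rows 3.3
  tz -0.156  s -0.039 0.857 -0.256  rows 3.3
```

Call:
{"op": "arm_command", "data": {"rows": [0,0,0,0,0,-0.25,-1,0,0,0,0,0,-0.5,-1]}}

```text
t: 16.5
ee_pos: [376.9, -329.9, 68.2]
orientation: [-3.091, -0.554, 0.002]
ft_force: [0.4, 0.5, -3.3]
width: 60.1
grasp_force: 30.0
```

Call:
{"op": "arm_command", "data": {"rows": [0,0,-0.04,0.144,-0.159,-0.064,-1,0,0,-0.08,0.288,-0.318,-0.128,-1,0,0,-0.12,0.431,-0.478,-0.192,-1,0,0,-0.156,0.575,-0.637,-0.256,-1]}}

```text
t: 16.9
ee_pos: [402.8, -266.0, 88.9]
orientation: [-2.862, -1.295, 0.0]
ft_force: [-0.5, 0.2, -2.9]
width: 59.9
grasp_force: 30.0
```

Call:
{"op": "arm_command", "data": {"rows": [0,0,-0.04,0.202,-0.073,-0.064,-1,0,0,-0.08,0.404,-0.146,-0.128,-1,0,0,-0.12,0.605,-0.218,-0.192,-1,0,0,-0.156,0.807,-0.291,-0.256,-1]}}

```text
t: 17.3
ee_pos: [428.3, -202.2, 109.3]
orientation: [-2.462, -1.951, 0.0]
ft_force: [0.4, -0.3, -2.3]
width: 60.2
grasp_force: 30.0
```

Call:
{"op": "arm_command", "data": {"rows": [0,0,-0.04,0.212,0.031,-0.064,-1,0,0,-0.08,0.424,0.062,-0.128,-1,0,0,-0.12,0.637,0.092,-0.192,-1,0,0,-0.156,0.849,0.123,-0.256,-1]}}

```text
t: 17.7
ee_pos: [453.6, -138.4, 129.7]
orientation: [-1.915, -2.49, 0.0]
ft_force: [0.5, 0.2, -2.7]
width: 59.9
grasp_force: 30.0
```

Call:
{"op": "arm_command", "data": {"rows": [0,0,-0.04,0.173,0.127,-0.064,-1,0,0,-0.08,0.346,0.255,-0.128,-1,0,0,-0.12,0.518,0.382,-0.192,-1,0,0,-0.156,0.691,0.509,-0.256,-1]}}

```text
t: 18.1
ee_pos: [479.1, -74.7, 150.2]
orientation: [-1.254, -2.88, 0.0]
ft_force: [0.5, -0.1, -2.2]
width: 60.1
grasp_force: 30.0
```

Call:
{"op": "arm_command", "data": {"rows": [0,0,-0.04,0.092,0.193,-0.064,-1,0,0,-0.08,0.184,0.387,-0.128,-1,0,0,-0.12,0.277,0.58,-0.192,-1,0,0,-0.156,0.369,0.774,-0.256,-1]}}

```text
t: 18.5
ee_pos: [504.6, -11.1, 170.6]
orientation: [-0.518, -3.098, 0.0]
ft_force: [0.5, -0.3, -1.6]
width: 59.8
grasp_force: 30.0
```

Call:
{"op": "arm_command", "data": {"rows": [0,0,-0.04,-0.01,0.214,-0.064,-1,0,0,-0.08,-0.02,0.428,-0.128,-1,0,0,-0.12,-0.03,0.643,-0.192,-1,0,0,-0.156,-0.039,0.857,-0.256,-1,0,0,-0.156,-0.039,0.857,-0.256,-1]}}

```text
t: 19.0
ee_pos: [531.2, 53.3, 191.6]
orientation: [-0.246, 3.13, 0.0]
ft_force: [0.6, 0.6, -2.7]
width: 60.2
grasp_force: 30.0
```

Call:
{"op": "arm_command", "data": {"rows": [0,0,0,0,0,0,-1,0,0,0,0,0,0,-1]}}

```text
t: 19.2
ee_pos: [529.6, 51.3, 190.6]
orientation: [0.238, -3.131, 0.0]
ft_force: [0.5, 0.2, -1.9]
width: 60.0
grasp_force: 30.0
```

```bash
cat > place.py <<'E'
import sys; from dock import *
# args: picture name, TCP height above tray underside, n trays already stacked, tool yaw at placing
n,h,k,ty0=sys.argv[1],float(sys.argv[2]),int(sys.argv[3]),float(sys.argv[4])
p,y=pose(); o=ctrl.get_obs(); print(p.round(1),round(y,1),o["width"],o["ft_force"].round(1))
a,d,cam=grab("wrist"); save(n,a); seat,dy=seat_from_cover(a,d,cam)
P=cloud(d,cam); q=P[...,:2]-p[:2]; c,s=np.cos(np.radians(y)),np.sin(np.radians(y))
tx=q@np.array([c,s]); ty=q@np.array([s,-c]); z=P[...,2]; u=p[2]-h
m=(z>u+36)&(z<u+44)&(abs(ty)<45)&(tx>20)&(tx<110)
far=(tx>50)&m; f=np.polyfit(ty[far&(abs(ty)<28)],tx[far&(abs(ty)<28)],1)
print("tray top z",np.nanmedian(z[m]).round(1),"want",round(u+40,1),"far end",np.nanpercentile(tx[m],[98,99.5]).round(1),"ty",np.nanpercentile(ty[m],[1,99]).round(1))
ex=np.nanpercentile(tx[m],99.5)-70; print("tray tool-x offset",ex.round(1))
r=np.radians(ty0); seat=np.array([518.3,52.9])
t=seat-ex*np.array([np.cos(r),np.sin(r)]); zf=30+40*k+h; print("target",t.round(1),"final z",zf)
yy=y+360*np.round((ty0-y)/360)
plan((*t,zf+10,ty0),start=(p,yy))
E
python3 place.py w6 29.1 1 189
```

```text
[529.6  51.3 190.6] -171.3 60.045367525278316 [ 0.5  0.2 -1.9]
cover [ 543.  -100.6] [134.  131.9] dock yaw 8.98 seat [518.8  52.5]
tray top z 202.6 want 201.5 far end [70.1 70.1] ty [-29.8  29.5]
tray tool-x offset 0.1
target [518.4  52.9] final z 99.1
from [529.6  51.3 190.6] 188.7
to (np.float64(518.4099806489343), np.float64(52.91741922352798), 109.1, 189.0)
  tz -0.001  s 0.068 0.020 0.509  rows 0.8
  tz -0.001  s 0.068 0.021 0.509  rows 0.8
```

View pics/w6.png

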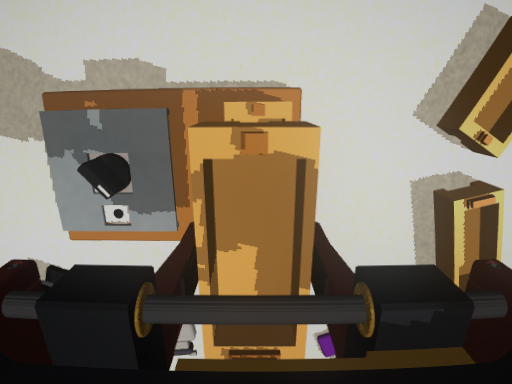

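Tray D is in the hand, upright. Its narrow key at (254,142) lines up with the seated tray's narrow key at (257,107).

Call:
{"op": "arm_command", "data": {"rows": [0,0,-0.002,0.136,0.041,0.5,-1,0,0,-0.002,0.136,0.041,0.9,-1,0,0,-0.002,0.136,0.041,1.0,-1,0,0,-0.002,0.136,0.041,1.0,-1,0,0,-0.002,0.136,0.041,1.0,-1]}}

```text
t: 19.75
ee_pos: [520.2, 53.3, 112.0]
orientation: [-0.25, 3.13, -0.0]
ft_force: [0.0, 0.2, -1.3]
width: 59.8
grasp_force: 30.0
```

```bash
python3 -c "
from p import *
plan((518.4,52.9,103,-171)); print(ctrl.get_obs()['ft_force'])"
```

```text
from [520.2  53.3 112. ] -170.9
to (518.4, 52.9, 103, -171)
  tz 0.001  s 0.022 -0.001 0.112  rows 0.2
[ 0.00825509  0.20849889 -1.33601831]
```

Call:
{"op": "arm_command", "data": {"rows": [0,0,0.001,0.022,0,0.03,-1,0,0,0.001,0.022,0,0.06,-1,0,0,0.001,0.022,0,0.09,-1,0,0,0.001,0.022,0,0.112,-1,0,0,0.001,0.022,0,0.112,-1]}}

```text
t: 20.25
ee_pos: [517.4, 53.2, 102.0]
orientation: [0.246, -3.132, -0.0]
ft_force: [-0.1, 0.1, -3.4]
width: 59.9
grasp_force: 30.0
```

Call:
{"op": "arm_command", "data": {"rows": [0,0,0,0,0,0.025,-1,0,0,0,0,0,0.045,-1,0,0,0,0,0,0.045,-1]}}

```text
t: 20.55
ee_pos: [517.5, 53.2, 99.1]
orientation: [-0.246, 3.132, 0.0]
ft_force: [-2.6, -0.5, 6.0]
width: 60.0
grasp_force: 30.0
```

Call:
{"op": "arm_command", "data": {"rows": [0,0,0,0,0,0,1,0,0,0,0,0,0,1,0,0,0,0,0,0,1,0,0,0,0,0,0,1]}}

```text
t: 20.95
ee_pos: [517.5, 53.2, 98.4]
orientation: [0.246, -3.132, -0.0]
ft_force: [-0.3, -0.9, -0.9]
width: 86.7
grasp_force: 0.0
```

Call:
{"op": "arm_command", "data": {"rows": [0,0,0,0,0,-0.5,1,0,0,0,0,0,-1,1,0,0,0,0,0,-1,1]}}

```text
t: 21.25
ee_pos: [520.6, 53.5, 183.0]
orientation: [-0.246, 3.124, 0.0]
ft_force: [-0.1, -0.2, 1.4]
width: 87.7
grasp_force: 0.0
```

Run:
```python
from trays import *
print(pose())
g=grab("wrist"); trays("wrist",g,70,zmin=25); P=cloud(g[1],g[2]); z=P[...,2]; q=np.linalg.norm(P[...,:2]-[518,53],axis=-1)<80
print("rim z",np.nanmedian(z[q&(z>100)&(z<114)]))
print("top"); trays("top")
p,y=pose(); plan((552,322,148,22),start=(p,y+360))
```

```text
(array([520.57428482,  53.47192524, 182.95059643]), np.float64(-171.008459387854))
[517.6  53.5] [140.  60.] yaw 9.0 ('wide+', 427, 217)
rim z 110.98332340189067
top
[570.6 325.5] [142.  62.] yaw 21.9 ('wide-', 10, 30)
[386.1 303.3] [139.  62.] yaw -21.8 ('wide-', 8, 33)
from [517.9  53.2 179.1] 189.0
to (552, 322, 148, 22)
  tz 0.232  s -0.237 0.813 0.097  rows 4.9
  tz 0.232  s 0.365 0.764 0.097  rows 4.9
  tz 0.232  s 0.781 0.327 0.097  rows 4.9
  tz 0.232  s 0.800 -0.276 0.097  rows 4.9
```

Call:
{"op": "arm_command", "data": {"rows": [0,0,0.047,-0.047,0.163,0,1,0,0,0.094,-0.095,0.325,0,1,0,0,0.14,-0.142,0.488,0,1,0,0,0.186,-0.19,0.65,0.05,1,0,0,0.232,-0.237,0.813,0.097,1]}}

```text
t: 21.85
ee_pos: [525.0, 120.7, 168.8]
orientation: [-0.895, -3.009, 0.002]
ft_force: [0.2, 0.0, 0.9]
width: 87.8
grasp_force: 0.0
```

Call:
{"op": "arm_command", "data": {"rows": [0,0,0.047,0.073,0.153,0.02,1,0,0,0.094,0.146,0.306,0.04,1,0,0,0.14,0.219,0.458,0.06,1,0,0,0.186,0.292,0.611,0.08,1,0,0,0.232,0.365,0.764,0.097,1]}}

```text
t: 22.35
ee_pos: [533.4, 187.8, 160.8]
orientation: [-1.909, -2.493, 0.005]
ft_force: [-0.6, -0.1, 0.0]
width: 87.9
grasp_force: 0.0
```

Call:
{"op": "arm_command", "data": {"rows": [0,0,0.047,0.156,0.065,0.02,1,0,0,0.094,0.312,0.131,0.04,1,0,0,0.14,0.469,0.196,0.06,1,0,0,0.186,0.625,0.262,0.08,1,0,0,0.232,0.781,0.327,0.097,1]}}

```text
t: 22.85
ee_pos: [541.9, 254.8, 152.9]
orientation: [-2.673, -1.65, 0.006]
ft_force: [-0.0, 0.3, -0.0]
width: 87.9
grasp_force: 0.0
```

Call:
{"op": "arm_command", "data": {"rows": [0,0,0.047,0.16,-0.055,0.02,1,0,0,0.094,0.32,-0.11,0.04,1,0,0,0.14,0.48,-0.166,0.06,1,0,0,0.186,0.64,-0.221,0.08,1,0,0,0.232,0.8,-0.276,0.097,1]}}

```text
t: 23.35
ee_pos: [550.5, 321.9, 145.0]
orientation: [3.085, 0.589, -0.005]
ft_force: [1.2, -0.6, 0.1]
width: 87.9
grasp_force: 0.0
```

Call:
{"op": "arm_command", "data": {"rows": [0,0,0,0,0,0,1,0,0,0,0,0,0,1,0,0,0,0,0,0,1]}}

```text
t: 23.65
ee_pos: [551.1, 321.1, 146.6]
orientation: [3.083, 0.602, -0.003]
ft_force: [0.0, 0.6, 0.7]
width: 87.7
grasp_force: 0.0
```

```bash
python3 pick.py
```

```text
(array([551.10031305, 321.09282034, 146.57421456]), np.float64(22.104249748370297))
table 1.042594950834939
[571.9 326.6] [140.  60.] yaw 21.8 ('wide-', 118, 280)
[374.7 309.9] [115.  62.] yaw -21.9 ('wide-', 0, 122)
from [551.3 321.1 146.9] 22.1
to (np.float64(571.8740234375), np.float64(326.5689697265625), 66, np.float64(21.77655601501465))
  tz 0.001  s 0.132 0.017 0.505  rows 0.8
  tz 0.001  s 0.132 0.017 0.505  rows 0.8
to (np.float64(571.8740234375), np.float64(326.5689697265625), 27, np.float64(21.77655601501465))
  tz -0.000  s 0.000 0.000 0.487  rows 0.8
```

Call:
{"op": "arm_command", "data": {"rows": [0,0,0.002,0.264,0.034,0.5,1,0,0,0.002,0.264,0.034,1.0,1,0,0,0.002,0.264,0.034,1.0,1]}}

```text
t: 24.0
ee_pos: [569.0, 324.8, 62.4]
orientation: [3.083, 0.589, -0.014]
ft_force: [-1.9, 0.4, -0.8]
width: 88.0
grasp_force: 0.0
```

Call:
{"op": "arm_command", "data": {"rows": [0,0,0,0,0,0.487,1,0,0,0,0,0,0.487,1,0,0,0,0,0,0.487,1]}}

```text
t: 24.3
ee_pos: [572.1, 327.1, 29.6]
orientation: [3.086, 0.589, -0.001]
ft_force: [0.2, 0.2, -0.1]
width: 87.6
grasp_force: 0.0
```

Call:
{"op": "arm_command", "data": {"rows": [0,0,0,0,0,0,-1,0,0,0,0,0,0,-1,0,0,0,0,0,0,-1,0,0,0,0,0,0,-1,0,0,0,0,0,0,-1]}}

```text
t: 24.8
ee_pos: [572.7, 327.5, 29.5]
orientation: [-3.086, -0.589, -0.002]
ft_force: [-1.2, -0.3, 6.1]
width: 60.0
grasp_force: 30.0
```

```bash
python3 -c "
from p import *
o=ctrl.get_obs(); print(o['width'],o['grasp_force'],o['ft_force'])
p,y=pose(); print(p,y)
plan((540,200,190,100),(530,52,232,189),start=(p+[0,0,40],y))"
```

```text
59.97164706952355 30.000846683979034 [-1.18437234 -0.28995543  6.12841636]
[572.69125686 327.54677593  29.52232199] 21.600321497202838
from [572.7 327.5  69.5] 21.6
to (540, 200, 190, 100)
  tz -0.218  s -0.483 0.666 -0.753  rows 4.6
  tz -0.218  s -0.796 0.211 -0.753  rows 4.6
to (530, 52, 232, 189)
  tz -0.165  s -0.600 -0.148 -0.175  rows 3.5
  tz -0.165  s -0.448 -0.426 -0.175  rows 3.5
  tz -0.165  s -0.179 -0.592 -0.175  rows 3.5
```

Call:
{"op": "arm_command", "data": {"rows": [0,0,0,0,0,-0.25,-1,0,0,0,0,0,-0.5,-1]}}

```text
t: 25.0
ee_pos: [571.4, 326.9, 68.1]
orientation: [3.085, 0.588, -0.003]
ft_force: [0.5, 0.7, -1.4]
width: 59.7
grasp_force: 30.0
```

Call:
{"op": "arm_command", "data": {"rows": [0,0,-0.045,-0.097,0.133,-0.15,-1,0,0,-0.09,-0.193,0.266,-0.3,-1,0,0,-0.135,-0.29,0.4,-0.45,-1,0,0,-0.18,-0.386,0.533,-0.6,-1,0,0,-0.218,-0.483,0.666,-0.753,-1]}}

```text
t: 25.5
ee_pos: [555.4, 263.0, 128.9]
orientation: [-2.705, -1.598, 0.001]
ft_force: [0.2, 0.4, -2.0]
width: 60.1
grasp_force: 30.0
```

Call:
{"op": "arm_command", "data": {"rows": [0,0,-0.045,-0.159,0.042,-0.15,-1,0,0,-0.09,-0.318,0.084,-0.3,-1,0,0,-0.135,-0.478,0.127,-0.45,-1,0,0,-0.18,-0.637,0.169,-0.6,-1,0,0,-0.218,-0.796,0.211,-0.753,-1]}}

```text
t: 26.0
ee_pos: [539.1, 199.1, 189.2]
orientation: [-2.011, -2.413, 0.001]
ft_force: [0.4, -0.2, -1.3]
width: 59.9
grasp_force: 30.0
```

Call:
{"op": "arm_command", "data": {"rows": [0,0,-0.041,-0.15,-0.037,-0.05,-1,0,0,-0.082,-0.3,-0.074,-0.1,-1,0,0,-0.123,-0.45,-0.111,-0.14,-1,0,0,-0.165,-0.6,-0.148,-0.175,-1]}}

```text
t: 26.4
ee_pos: [536.0, 149.9, 203.0]
orientation: [-1.326, -2.848, 0.0]
ft_force: [-0.5, -0.2, -0.9]
width: 60.0
grasp_force: 30.0
```

Call:
{"op": "arm_command", "data": {"rows": [0,0,-0.041,-0.112,-0.107,-0.05,-1,0,0,-0.082,-0.224,-0.213,-0.1,-1,0,0,-0.123,-0.336,-0.32,-0.14,-1,0,0,-0.165,-0.448,-0.426,-0.175,-1]}}

```text
t: 26.8
ee_pos: [532.7, 100.5, 217.0]
orientation: [-0.551, -3.092, 0.0]
ft_force: [0.3, 0.1, -1.9]
width: 60.0
grasp_force: 30.0
```

Call:
{"op": "arm_command", "data": {"rows": [0,0,-0.041,-0.045,-0.148,-0.05,-1,0,0,-0.082,-0.09,-0.296,-0.1,-1,0,0,-0.123,-0.134,-0.444,-0.14,-1,0,0,-0.165,-0.179,-0.592,-0.175,-1,0,0,-0.165,-0.179,-0.592,-0.175,-1]}}

```text
t: 27.3
ee_pos: [529.7, 50.7, 231.2]
orientation: [-0.251, 3.132, -0.0]
ft_force: [0.2, 0.8, -2.2]
width: 60.1
grasp_force: 30.0
```

Call:
{"op": "arm_command", "data": {"rows": [0,0,0,0,0,0,-1,0,0,0,0,0,0,-1,0,0,0,0,0,0,-1]}}

```text
t: 27.6
ee_pos: [529.8, 52.2, 230.7]
orientation: [0.249, -3.131, -0.0]
ft_force: [0.2, 0.5, -2.4]
width: 59.8
grasp_force: 30.0
```

```bash
python3 place.py w7 29.5 2 189
```

```text
[529.8  52.2 230.7] -170.9 59.79464464508895 [ 0.2  0.5 -2.4]
cover [ 543.4 -100.5] [133.5 132. ] dock yaw 9.0 seat [519.1  52.6]
tray top z 242.2 want 241.2 far end [68.7 68.8] ty [-29.7  29.5]
tray tool-x offset -1.2
target [517.1  52.7] final z 139.5
from [529.8  52.2 230.7] 189.1
to (np.float64(517.1017609115858), np.float64(52.71021757260653), 149.5, 189.0)
  tz 0.000  s 0.078 0.016 0.508  rows 0.8
  tz 0.000  s 0.078 0.016 0.508  rows 0.8
```

View pics/w7.png

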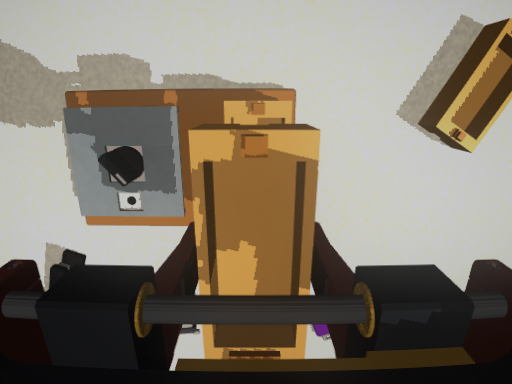

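Tray B is in the hand, upright. Its narrow key at (255,146) lines up with the stack's key at (257,107), and the fourth tray is still at right, near (480,90).

Call:
{"op": "arm_command", "data": {"rows": [0,0,0,0.156,0.032,0.5,-1,0,0,0,0.156,0.032,0.9,-1,0,0,0,0.156,0.032,1.0,-1,0,0,0,0.156,0.032,1.0,-1,0,0,0,0.156,0.032,1.0,-1]}}

```text
t: 28.15
ee_pos: [518.3, 52.4, 152.0]
orientation: [-0.251, 3.13, 0.0]
ft_force: [0.8, -0.4, -2.8]
width: 60.1
grasp_force: 30.0
```

```bash
python3 -c "
from p import *
plan((517.0,52.9,143.5,-171)); print(ctrl.get_obs()['ft_force'])"
```

```text
from [518.3  52.4 152. ] -170.8
to (517.0, 52.9, 143.5, -171)
  tz 0.001  s 0.015 0.008 0.106  rows 0.2
[ 0.78640191 -0.3661155  -2.83697357]
```

Call:
{"op": "arm_command", "data": {"rows": [0,0,0.001,0.015,0.008,0.03,-1,0,0,0.001,0.015,0.008,0.06,-1,0,0,0.001,0.015,0.008,0.09,-1,0,0,0.001,0.015,0.008,0.106,-1,0,0,0.001,0.015,0.008,0.106,-1]}}

```text
t: 28.65
ee_pos: [515.8, 52.6, 142.4]
orientation: [0.246, -3.132, 0.0]
ft_force: [-0.5, 0.0, -1.8]
width: 60.0
grasp_force: 30.0
```

Call:
{"op": "arm_command", "data": {"rows": [0,0,0,0,0,0.025,-1,0,0,0,0,0,0.045,-1,0,0,0,0,0,0.045,-1]}}

```text
t: 28.95
ee_pos: [516.0, 52.7, 139.5]
orientation: [-0.246, 3.132, -0.0]
ft_force: [-2.3, -1.3, 6.7]
width: 59.8
grasp_force: 30.0
```

Call:
{"op": "arm_command", "data": {"rows": [0,0,0,0,0,0,1,0,0,0,0,0,0,1,0,0,0,0,0,0,1,0,0,0,0,0,0,1]}}

```text
t: 29.35
ee_pos: [515.9, 52.7, 138.8]
orientation: [0.246, -3.132, -0.0]
ft_force: [0.2, -0.5, -0.1]
width: 86.5
grasp_force: 0.0
```

Call:
{"op": "arm_command", "data": {"rows": [0,0,0,0,0,-0.5,1,0,0,0,0,0,-1,1,0,0,0,0,0,-1,1]}}

```text
t: 29.65
ee_pos: [519.0, 52.9, 223.6]
orientation: [-0.246, 3.123, -0.0]
ft_force: [0.9, 0.5, 0.5]
width: 87.7
grasp_force: 0.0
```

Run:
```python
from trays import *
print(pose())
g=grab("wrist"); trays("wrist",g,110,zmin=25); P=cloud(g[1],g[2]); z=P[...,2]; q=np.linalg.norm(P[...,:2]-[518,53],axis=-1)<80
print("rim z",np.nanmedian(z[q&(z>140)&(z<154)]))
print("top"); trays("top")
p,y=pose(); plan((403,296,148,158.4),start=(p,y+360))
```

```text
(array([518.95288823,  52.92331541, 223.55143418]), np.float64(-171.00670369167983))
[517.4  53.1] [140.  60.] yaw 9.0 ('wide+', 417, 223)
rim z 151.00081111216338
top
[386.2 303.1] [139.  62.] yaw -20.8 ('wide-', 9, 34)
from [516.3  52.7 219.6] 189.0
to (403, 296, 148, 158.4)
  tz 0.042  s 0.231 0.806 0.224  rows 1.4
  tz 0.042  s 0.336 0.768 0.224  rows 1.4
  tz 0.042  s 0.435 0.717 0.224  rows 1.4
  tz 0.042  s 0.527 0.653 0.224  rows 1.4
```

Call:
{"op": "arm_command", "data": {"rows": [0,0,0.021,0.115,0.403,0,1,0,0,0.042,0.231,0.806,0.05,1]}}

```text
t: 29.95
ee_pos: [486.8, 113.5, 213.7]
orientation: [0.032, -3.14, 0.0]
ft_force: [-0.1, -0.0, -0.6]
width: 88.3
grasp_force: 0.0
```

Call:
{"op": "arm_command", "data": {"rows": [0,0,0.021,0.168,0.384,0.1,1,0,0,0.042,0.336,0.768,0.28,1]}}

```text
t: 30.15
ee_pos: [458.1, 175.0, 191.4]
orientation: [-0.173, -3.136, 0.0]
ft_force: [-0.6, -0.7, 0.5]
width: 87.7
grasp_force: 0.0
```

Call:
{"op": "arm_command", "data": {"rows": [0,0,0.021,0.217,0.358,0.14,1,0,0,0.042,0.435,0.717,0.28,1]}}

```text
t: 30.35
ee_pos: [428.9, 235.5, 168.1]
orientation: [-0.379, -3.116, 0.002]
ft_force: [-0.1, 0.9, 0.3]
width: 87.7
grasp_force: 0.0
```

Call:
{"op": "arm_command", "data": {"rows": [0,0,0.021,0.264,0.327,0.14,1,0,0,0.042,0.527,0.653,0.28,1,0,0,0.042,0.527,0.653,0.28,1,0,0,0.042,0.527,0.653,0.28,1,0,0,0.042,0.527,0.653,0.28,1]}}

```text
t: 30.85
ee_pos: [402.0, 294.8, 147.2]
orientation: [-0.579, -3.087, 0.002]
ft_force: [-0.4, -0.3, -0.8]
width: 88.0
grasp_force: 0.0
```

```bash
python3 pick.py
```

```text
(array([401.98643356, 294.83538659, 147.16984414]), np.float64(158.77001209700862))
table 1.0645173061870707
[387.  304.7] [139.  60.] yaw -21.2 ('wide-', 84, 382)
from [402.3 294.8 147.5] 158.7
to (np.float64(387.03582763671875), np.float64(304.74560546875), 66, np.float64(158.7804183959961))
  tz -0.000  s 0.112 0.023 0.509  rows 0.8
  tz -0.000  s 0.112 0.023 0.509  rows 0.8
to (np.float64(387.03582763671875), np.float64(304.74560546875), 27, np.float64(158.7804183959961))
  tz -0.000  s 0.000 0.000 0.487  rows 0.8
```

Call:
{"op": "arm_command", "data": {"rows": [0,0,0,0.224,0.046,0.5,1,0,0,0,0.224,0.046,1.0,1,0,0,0,0.224,0.046,1.0,1]}}

```text
t: 31.2
ee_pos: [384.5, 303.0, 64.2]
orientation: [-0.579, -3.082, 0.009]
ft_force: [-0.8, -0.2, 0.6]
width: 87.9
grasp_force: 0.0
```

Call:
{"op": "arm_command", "data": {"rows": [0,0,0,0,0,0.487,1,0,0,0,0,0,0.487,1,0,0,0,0,0,0.487,1]}}

```text
t: 31.5
ee_pos: [387.3, 305.3, 29.9]
orientation: [-0.581, -3.087, 0.0]
ft_force: [0.6, 0.1, 0.4]
width: 88.0
grasp_force: 0.0
```

Call:
{"op": "arm_command", "data": {"rows": [0,0,0,0,0,0,-1,0,0,0,0,0,0,-1,0,0,0,0,0,0,-1,0,0,0,0,0,0,-1,0,0,0,0,0,0,-1]}}

```text
t: 32.0
ee_pos: [386.9, 305.7, 29.6]
orientation: [0.579, 3.087, 0.001]
ft_force: [-1.9, -3.0, 10.5]
width: 59.9
grasp_force: 30.0
```

```bash
python3 -c "
from p import *
o=ctrl.get_obs(); print(o['width'],o['grasp_force'],o['ft_force'],o['qpos'])
p,y=pose(); print(p,y)
plan((440,200,230,90),(506,51,272,9),start=(p+[0,0,40],y))"
```

```text
59.92418318255958 30.00074654817581 [-1.93395459 -3.01144761 10.48398907] [ 6.44628920e-01  5.95930595e-01  2.01906093e+00 -2.37890912e-04
  5.26039273e-01 -5.55222619e-01]
[386.87951125 305.68614116  29.63530954] 158.75820996023577
from [386.9 305.7  69.6] 158.8
to (440, 200, 230, 90)
  tz 0.127  s -0.366 -0.330 -0.668  rows 2.7
  tz 0.127  s -0.466 -0.162 -0.668  rows 2.7
  tz 0.127  s -0.492 0.032 -0.668  rows 2.7
to (506, 51, 272, 9)
  tz 0.225  s -0.931 0.413 -0.263  rows 4.7
  tz 0.225  s -0.440 0.918 -0.263  rows 4.7
```

Call:
{"op": "arm_command", "data": {"rows": [0,0,0,0,0,-0.25,-1,0,0,0,0,0,-0.5,-1]}}

```text
t: 32.2
ee_pos: [386.0, 305.2, 68.8]
orientation: [-0.579, -3.086, 0.002]
ft_force: [0.5, 0.4, -2.9]
width: 60.0
grasp_force: 30.0
```

Call:
{"op": "arm_command", "data": {"rows": [0,0,0.032,-0.092,-0.083,-0.167,-1,0,0,0.064,-0.183,-0.165,-0.334,-1,0,0,0.096,-0.275,-0.248,-0.5,-1,0,0,0.127,-0.366,-0.33,-0.668,-1]}}

```text
t: 32.6
ee_pos: [404.1, 269.9, 122.6]
orientation: [-1.185, -2.909, 0.001]
ft_force: [1.1, -0.3, -2.6]
width: 60.1
grasp_force: 30.0
```

Call:
{"op": "arm_command", "data": {"rows": [0,0,0.032,-0.117,-0.04,-0.167,-1,0,0,0.064,-0.233,-0.081,-0.334,-1,0,0,0.096,-0.35,-0.122,-0.5,-1,0,0,0.127,-0.466,-0.162,-0.668,-1]}}

```text
t: 33.0
ee_pos: [421.8, 234.6, 175.9]
orientation: [-1.738, -2.616, 0.001]
ft_force: [0.2, -0.2, -3.1]
width: 60.0
grasp_force: 30.0
```

Call:
{"op": "arm_command", "data": {"rows": [0,0,0.032,-0.123,0.008,-0.167,-1,0,0,0.064,-0.246,0.016,-0.334,-1,0,0,0.096,-0.37,0.024,-0.5,-1,0,0,0.127,-0.492,0.032,-0.668,-1]}}

```text
t: 33.4
ee_pos: [439.4, 199.3, 229.3]
orientation: [-2.222, -2.22, 0.002]
ft_force: [0.2, 0.1, -3.0]
width: 59.8
grasp_force: 30.0
```

Call:
{"op": "arm_command", "data": {"rows": [0,0,0.045,-0.186,0.083,-0.06,-1,0,0,0.09,-0.372,0.165,-0.12,-1,0,0,0.135,-0.559,0.248,-0.18,-1,0,0,0.18,-0.745,0.33,-0.24,-1,0,0,0.225,-0.931,0.413,-0.263,-1]}}

```text
t: 33.9
ee_pos: [473.0, 124.9, 250.2]
orientation: [-2.855, -1.311, 0.0]
ft_force: [1.1, -0.7, -2.5]
width: 59.8
grasp_force: 30.0
```

Call:
{"op": "arm_command", "data": {"rows": [0,0,0.045,-0.088,0.184,-0.06,-1,0,0,0.09,-0.176,0.367,-0.12,-1,0,0,0.135,-0.264,0.551,-0.18,-1,0,0,0.18,-0.352,0.734,-0.24,-1,0,0,0.225,-0.44,0.918,-0.263,-1]}}

```text
t: 34.4
ee_pos: [506.2, 50.6, 271.2]
orientation: [-3.132, -0.242, 0.001]
ft_force: [-0.2, 0.5, -1.5]
width: 59.5
grasp_force: 30.0
```

Call:
{"op": "arm_command", "data": {"rows": [0,0,0,0,0,0,-1,0,0,0,0,0,0,-1,0,0,0,0,0,0,-1,0,0,0,0,0,0,-1]}}

```text
t: 34.8
ee_pos: [505.9, 51.7, 270.9]
orientation: [-3.131, -0.254, 0.001]
ft_force: [0.4, 0.8, -2.8]
width: 59.7
grasp_force: 30.0
```

```bash
python3 place.py w8 29.6 3 9
```

```text
[505.9  51.7 270.9] 9.3 59.66379366374286 [ 0.4  0.8 -2.8]
cover [ 543.5 -100.4] [133.2 131.1] dock yaw 8.95 seat [519.4  52.7]
tray top z 282.2 want 281.3 far end [69.3 69.4] ty [-29.7  29.6]
tray tool-x offset -0.6
target [518.9  53. ] final z 179.6
from [505.9  51.7 270.9] 9.3
to (np.float64(518.9180103051425), np.float64(52.99788321629479), 189.6, 9.0)
  tz 0.001  s 0.081 0.005 0.508  rows 0.8
  tz 0.001  s 0.082 0.005 0.508  rows 0.8
```

View pics/w8.png

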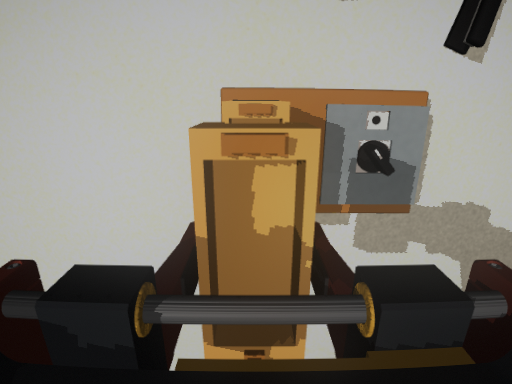

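Tray C is in the hand, upright. Its wide key at (254,144) is over the stack's wide key at (256,109), and the dot is still in the window at (376,120).

Call:
{"op": "arm_command", "data": {"rows": [0,0,0.002,0.16,0.01,0.5,-1,0,0,0.002,0.16,0.01,0.9,-1,0,0,0.002,0.16,0.01,1.0,-1,0,0,0.002,0.16,0.01,1.0,-1,0,0,0.002,0.16,0.01,1.0,-1]}}

```text
t: 35.35
ee_pos: [519.8, 52.6, 192.3]
orientation: [-3.132, -0.242, -0.002]
ft_force: [0.0, -0.3, -2.2]
width: 60.0
grasp_force: 30.0
```

```bash
python3 -c "
from p import *
plan((518.7,53,183.5,9)); print(ctrl.get_obs()['ft_force'],ctrl.get_obs()['width'])"
```

```text
from [519.8  52.6 192.3] 8.8
to (518.7, 53, 183.5, 9)
  tz -0.001  s -0.013 -0.006 0.109  rows 0.2
[ 0.04989951 -0.29215091 -2.15636296] 60.018260681506035
```

Call:
{"op": "arm_command", "data": {"rows": [0,0,-0.001,-0.013,-0.006,0.03,-1,0,0,-0.001,-0.013,-0.006,0.06,-1,0,0,-0.001,-0.013,-0.006,0.09,-1,0,0,-0.001,-0.013,-0.006,0.109,-1,0,0,-0.001,-0.013,-0.006,0.109,-1]}}

```text
t: 35.85
ee_pos: [518.0, 52.7, 182.3]
orientation: [3.132, 0.246, -0.0]
ft_force: [-0.3, 0.6, -3.1]
width: 60.1
grasp_force: 30.0
```

Call:
{"op": "arm_command", "data": {"rows": [0,0,0,0,0,0.025,-1,0,0,0,0,0,0.045,-1,0,0,0,0,0,0.045,-1]}}

```text
t: 36.15
ee_pos: [518.2, 52.7, 179.6]
orientation: [3.132, 0.246, 0.0]
ft_force: [-2.6, 0.4, 6.4]
width: 59.6
grasp_force: 30.0
```

Call:
{"op": "arm_command", "data": {"rows": [0,0,0,0,0,0,1,0,0,0,0,0,0,1,0,0,0,0,0,0,1,0,0,0,0,0,0,1]}}

```text
t: 36.55
ee_pos: [518.1, 52.8, 178.8]
orientation: [-3.132, -0.246, -0.0]
ft_force: [-0.5, 0.1, -0.1]
width: 86.2
grasp_force: 0.0
```

Call:
{"op": "arm_command", "data": {"rows": [0,0,0,0,0,-0.5,1,0,0,0,0,0,-1,1,0,0,0,0,0,-1,1]}}

```text
t: 36.85
ee_pos: [521.1, 53.0, 263.7]
orientation: [-3.132, -0.246, -0.014]
ft_force: [0.8, -0.6, 0.4]
width: 87.9
grasp_force: 0.0
```

Run:
```python
from trays import *
g=grab("wrist"); trays("wrist",g,150,zmin=25); P=cloud(g[1],g[2]); z=P[...,2]; q=np.linalg.norm(P[...,:2]-[518,53],axis=-1)<80
for s in(1,-1):
    e=s*((P[...,:2]-[518,53])@[.988,.156])>56
    print("rim z",np.nanmedian(z[q&e&(z>180)&(z<194)]))
print("top"); trays("top")
plan((542.8,-100.5,200,49.1),(542.8,-100.5,66,49.1))
```

```text
[517.5  52.6] [140.  60.] yaw 8.9 ('wide+', 504, 159)
rim z 191.15538178739027
rim z 190.9107721079988
top
from [518.5  52.8 259.5] 9.0
to (542.8, -100.5, 200, 49.1)
  tz -0.111  s 0.000 0.970 0.372  rows 2.3
  tz -0.111  s -0.332 0.911 0.372  rows 2.3
to (542.8, -100.5, 66, 49.1)
  tz -0.000  s 0.000 0.000 0.838  rows 1.3
  tz -0.000  s 0.000 0.000 0.838  rows 1.3
```

All four trays are stacked and level, with the top rim at 190. Now the wheel.

Call:
{"op": "arm_command", "data": {"rows": [0,0,-0.045,0,0.4,0,1,0,0,-0.09,0,0.8,0,1,0,0,-0.111,0,0.97,0,1]}}

```text
t: 37.25
ee_pos: [529.5, -25.6, 257.1]
orientation: [-3.04, -0.792, 0.004]
ft_force: [0.3, 0.7, -0.1]
width: 87.7
grasp_force: 0.0
```

Call:
{"op": "arm_command", "data": {"rows": [0,0,-0.045,-0.13,0.37,0,1,0,0,-0.09,-0.27,0.74,0.2,1,0,0,-0.111,-0.332,0.911,0.372,1]}}

```text
t: 37.55
ee_pos: [541.7, -102.5, 227.1]
orientation: [-2.856, -1.306, 0.003]
ft_force: [0.8, -0.3, 0.4]
width: 87.9
grasp_force: 0.0
```

Call:
{"op": "arm_command", "data": {"rows": [0,0,0,0,0,0.5,1,0,0,0,0,0,1.0,1,0,0,0,0,0,1.0,1]}}

```text
t: 37.85
ee_pos: [537.4, -99.8, 143.0]
orientation: [-2.853, -1.298, 0.016]
ft_force: [-0.8, 1.3, -0.0]
width: 87.9
grasp_force: 0.0
```

Call:
{"op": "arm_command", "data": {"rows": [0,0,0,0,0,0.3,1,0,0,0,0,0,0.3,1,0,0,0,0,0,0.3,1]}}

```text
t: 38.15
ee_pos: [542.3, -100.4, 125.8]
orientation: [-2.859, -1.302, 0.001]
ft_force: [-0.6, 0.5, -0.7]
width: 88.1
grasp_force: 0.0
```

```bash
python3 -c "
from p import *
plan((542.8,-100.5,66,49.0))"
```

```text
from [ 542.3 -100.4  125.8] 49.0
to (542.8, -100.5, 66, 49.0)
  tz -0.000  s 0.003 0.006 0.747  rows 1.2
```

Next I descend, close, check, then turn back 40.1° clockwise (0.223).

Call:
{"op": "arm_command", "data": {"rows": [0,0,0,0.003,0.006,0.4,1,0,0,0,0.003,0.006,0.747,1,0,0,0,0.003,0.006,0.747,1]}}

```text
t: 38.45
ee_pos: [541.5, -100.3, 64.2]
orientation: [-2.857, -1.301, 0.004]
ft_force: [-0.9, 0.4, -0.7]
width: 87.8
grasp_force: 0.0
```

Call:
{"op": "arm_command", "data": {"rows": [0,0,0,0,0,0,-0.2,0,0,0,0,0,0,-0.2,0,0,0,0,0,0,-0.2,0,0,0,0,0,0,-0.2,0,0,0,0,0,0,-0.2]}}

```text
t: 38.95
ee_pos: [543.1, -100.8, 66.0]
orientation: [2.859, 1.301, 0.001]
ft_force: [0.8, -0.4, -0.4]
width: 51.5
grasp_force: 0.0
```

```bash
python3 -c "
from p import *
plan((542.8,-100.5,66.2,49.0))"
```

```text
from [ 543.1 -100.8   66. ] 48.9
to (542.8, -100.5, 66.2, 49.0)
  tz -0.000  s -0.000 -0.005 -0.003  rows 0.0
```

Call:
{"op": "arm_command", "data": {"rows": [0,0,0,0,-0.004,0,-1,0,0,0,0,-0.004,0,-1,0,0,0,0,-0.004,0,-1,0,0,0,0,-0.004,0,-1,0,0,0,0,-0.004,0,-1]}}

```text
t: 39.45
ee_pos: [542.9, -100.7, 65.3]
orientation: [2.859, 1.301, 0.001]
ft_force: [2.2, -5.3, -9.4]
width: 12.2
grasp_force: 30.1
```

Call:
{"op": "arm_command", "data": {"rows": [0,0,0,0,0,0,-1,0,0,0,0,0,0,-1,0,0,0,0,0,0,-1]}}

```text
t: 39.75
ee_pos: [542.8, -100.7, 65.2]
orientation: [2.859, 1.301, 0.001]
ft_force: [2.0, -3.5, -3.8]
width: 11.9
grasp_force: 30.0
```

Call:
{"op": "arm_command", "data": {"rows": [0,0,0.045,0,0,0,-1,0,0,0.09,0,0,0,-1,0,0,0.135,0,0,0,-1,0,0,0.18,0,0,0,-1,0,0,0.223,0,0,0,-1]}}

```text
t: 40.25
ee_pos: [542.7, -100.5, 65.2]
orientation: [3.133, 0.232, 0.001]
ft_force: [0.9, -2.1, -2.9]
width: 12.2
grasp_force: 30.0
```

Call:
{"op": "arm_command", "data": {"rows": [0,0,0,0,0,0,-1,0,0,0,0,0,0,-1]}}

```text
t: 40.45
ee_pos: [542.7, -100.5, 65.2]
orientation: [3.132, 0.247, 0.0]
ft_force: [2.1, -2.4, -2.3]
width: 11.9
grasp_force: 30.0
```

```bash
python3 -c "
from p import *
print(pose()); o=ctrl.get_obs(); print(o['width'],o['grasp_force'],o['ft_force'],o['moment'])"
```

```text
(array([ 542.65809259, -100.4683059 ,   65.23174264]), np.float64(9.011148788039481))
11.931901714890081 29.998687505722046 [ 2.10911157 -2.37409318 -2.2941796 ] [-0.29254346 -0.40591486 -0.05797419]
```

Yaw is 9.0°. I'll release, rise and inspect.

Call:
{"op": "arm_command", "data": {"rows": [0,0,0,0,0,0,1,0,0,0,0,0,0,1,0,0,0,0,0,0,1,0,0,0,0,0,0,1,0,0,0,0,0,0,1]}}

```text
t: 40.95
ee_pos: [542.4, -100.4, 65.3]
orientation: [-3.132, -0.242, 0.0]
ft_force: [0.5, -1.1, 0.9]
width: 48.4
grasp_force: 0.0
```

Call:
{"op": "arm_command", "data": {"rows": [0,0,0,0,0,-0.5,1,0,0,0,0,0,-1,1,0,0,0,0,0,-1,1,0,0,0,0,0,-1,1]}}

```text
t: 41.35
ee_pos: [543.0, -100.6, 146.2]
orientation: [3.132, 0.241, 0.003]
ft_force: [0.1, 0.0, 0.0]
width: 80.3
grasp_force: 0.0
```

```bash
python3 -c "
from p import *
g=grab('wrist'); b=grab('scene')[0]
A=cv2.resize(g[0][80:260,160:360],(400,360)); B=cv2.resize(b[130:310,150:400],(400,288),interpolation=cv2.INTER_CUBIC)
B=cv2.copyMakeBorder(B,0,72,0,0,cv2.BORDER_CONSTANT); save('fin',np.hstack([A,B]))"
```

```text
(no output)
```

View pics/fin.png

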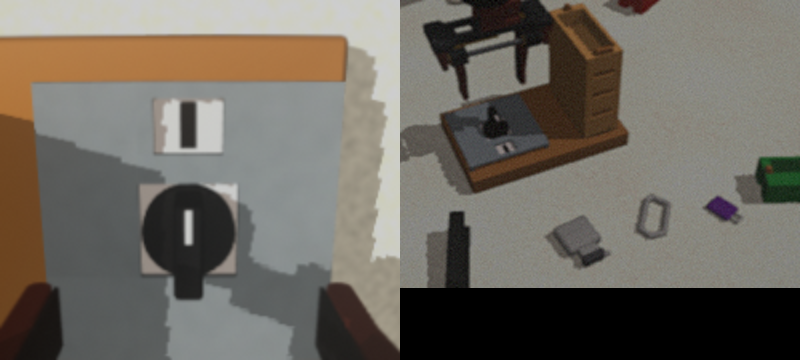

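The single bar sits in the middle of the window (bar at 188, window from 153 to 223). The four trays form one square, fully seated stack, and the robot touches nothing.

```bash
python3 -c "
from workcell import ctrl
print(ctrl.close_job())"
```

```text
the job is handed in; nothing more can be done
None
```

The job is handed in: with the dock turned off, I stacked all four bamboo trays on the keys, fully seated, then set the wheel to the middle setting (one bar in the window), leaving everything else alone.

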